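# Close the quick-release coupler on the sign frame's foot

### The job

The crossbar of the menu-sign frame lies in the open tube coupler on the steel foot plate. Swing the coupler's hinged half over the tube and press its lug down firmly, with about 15 N, so that the rubber beds on the tube; then swing the bolt up and force its head over the lip until it drops home in the slot, and last fold the red lever flat over the coupler to lock it. Use a light hand (grip with about 10 N, never push with more than about 25 N), do not shove the foot plate or the tube, and leave the paper cups standing where they are.

Things in the scene. Friction and masses are not known exactly. Their poses are not given: they have to be found in the camera images.
- foot: Grey steel foot plate, 200 x 260 x 6 mm, about 2.6 kg, loose on the table (a sideways shove of 15 to 20 N slides it). Origin: centre of its underside. Its x runs across the tube from the bolt side (-x, towards the robot) to the hinge side (+x), y along the tube, z up. It carries the coupler: fixed half shell 100 mm long under the tube, coupler 36 mm wide about y = 0.
- tube: White tube with black end plugs, 35 mm diameter, 280 mm long, 0.3 kg, loose in the half shell. Origin: its middle, on its axis, which lies along its y and the foot's y, 72 mm above the table (foot x = 0).
- cap (a joint): Angle of the hinged half about foot y, rad. 0 = closed, rubber just touching the tube; grows as it opens upward and away from the bolt; 1.57 = standing up, 2.3 = stop. A stiff hinge (0.14 N m): it stays where it is left. Pressing on the closed lug squeezes the rubber: the angle is -0.006 to -0.012 at 15 N and -0.026 (crushed) near 30 N.
- cap_hinge (a point): Hinge of the coupler's hinged half, at foot x = 34, y = 0, 76 mm above the table. The half is a bright aluminium arch 36 mm wide (outer radius 26 mm about the tube axis when closed), lined with rubber, that ends in a lug 8 mm thick with a slot 11 mm wide and 15.5 mm deep, open at the end, for the bolt.
- cap_lug (a point): Top of the hinged half's lug, on its centre line 2 mm from the open end: at 84.4 mm from the hinge; closed, at foot x = -48, 96 mm above the table.
- bolt (a joint): Angle of the swing bolt about foot y, rad. 0 = upright, home in the slot (hard stop); grows as it lies out towards foot -x, 1.57 = level, 1.9 = stop. Friction 0.09 N m holds it. With the half closed, the cam head meets the lug's lip near 0.42 rad, must be forced over it (5 to 8 N across the lever, squeezing the rubber) and drops in below about 0.3 rad.
- bolt_pivot (a point): Pivot of the swing bolt (8 mm steel rod): at foot x = -40, y = 0, 62 mm above the table.
- lever_pin (a point): Pin on which the red lever turns, at the bolt's end, 42.5 mm from the pivot. Around it a steel cam head 38 mm long along foot y, radius 8 to 10 mm.
- lever_tip (a point): Free end of the red lever, 70 mm from its pin. The blade is 18 mm wide along foot y and 7 mm thick over its last 50 mm: pinch it lightly across its width (8 to 15 N is enough).
- lever (a joint): Angle of the red cam lever on the bolt, rad. 0 = in line with the bolt, pointing on from its end; grows as it folds over the coupler towards foot +x; 1.57 = at right angles (flat over the arch, its middle 105 mm above the table), hard stop 1.58. Its friction of 0.28 N m holds it; with the bolt home the cam draws the half down, locking takes 7 to 9 N at the tip half, and it stays locked.
- cup_a: Empty paper cup, cream with dots, 90 mm tall, 76 mm wide at the rim, 15 g. Origin: centre of its base. Leave alone.
- cup_b: Second empty paper cup like the first. Origin: centre of its base. Leave alone.
- cup_stack: Stack of paper cups, 156 mm tall, 77 mm wide, 90 g. Origin: centre of its base. Leave alone.

How it is judged:
On the way, in this order (a step that is already met when the one before it is completed fails the run):
1. the hinged half is closed over the tube and pressed down until its rubber is squeezed while the bolt still lies out (cap below -0.0045 rad, bolt above 0.6 rad) (value of joint cap below -0.0045 rad and value of joint bolt above 0.6 rad), for 0.2 s.
2. the swing bolt stands home in the slot (value of joint cap below 0.03 rad and value of joint bolt below 0.06 rad), for 0.2 s.
3. the lever is folded flat (value of joint bolt below 0.06 rad and value of joint lever above 1.5 rad), for 0.2 s.
At the end, for the whole second after the job is handed in: The hinged half is drawn down on the tube (cap below -0.01 rad), the bolt is home in the slot (below 0.06 rad) and the lever locked (above 1.5 rad); the foot plate has moved less than 12 mm, the tube less than 15 mm and lies in its shell; the cups stand within 30 mm of where they were (all of step 3 and value of joint cap below -0.01 rad and distance of foot from where it was at the start of the episode below 0.012 m and z of tube in the frame of foot below 0.075 m and distance of tube from where it was at the start of the episode below 0.015 m and distance of each of cup_a, cup_b, cup_stack from where it was at the start of the episode below 0.03 m and angle between each of cup_a, cup_b, cup_stack's own z axis and vertical below 0.3 rad); the robot touches nothing.
It fails at once if the robot loads the foot plate or its coupler with more than 80 N, squeeze of both fingers counted together (contact force between any of the fingers, the arm and foot above 80 N).
It fails at once if the rubber is crushed: the hinged half is forced below -0.026 rad (value of joint cap below -0.026 rad).
It fails at once if the foot plate is shoved more than 12 mm or the tube more than 15 mm (distance of foot from where it was at the start of the episode above 0.012 m or distance of tube from where it was at the start of the episode above 0.015 m).
It fails at once if a paper cup is knocked over or pushed more than 30 mm (distance of any of cup_a, cup_b, cup_stack from where it was at the start of the episode above 0.03 m or angle between any of cup_a, cup_b, cup_stack's own z axis and vertical above 0.3 rad).
It also fails if it takes over 72 s, if anything falls off the work surface, if the arm or the gripper's body presses on something with over 40 N, if the wrist force passes 120 N, or if a joint passes its speed limit or range.

### The arm

A 6-joint arm with a two-finger parallel gripper is mounted at the origin on the work surface. World frame = base frame: x ahead of the robot, y to its left, z up, the work surface at z = 0. Lengths are in m, angles in rad, forces in N, time in s.
With the tool pointing down it reaches from about 0.4 to 0.825 m from the base axis. Payload 7 kg.
Tool frame: the origin (TCP) lies between the finger pads; the fingertips stand 22 mm ahead of it and the grasp point (between the pads) lies 3 mm ahead of it; z points along the fingers, y is the direction in which the jaws open and shut (so a half turn about z gives the same grasp; the last joint's range is limited). The gripper opens to 88 mm and grips with 3 to 60 N. Pads are 19 mm wide; open, the fingers measure 130 mm over their backs; the gripper's body (78 mm by 193 mm) begins 47 mm behind the grasp point.
Start: joints at [-0.924, 0.359, 0.012, 0, -1.224, -0.288], TCP at [0.237, -0.632, 0.249] pointing down, gripper open.
Joint ranges: [-3.07, 3.07], [-1.43, 2.12], [-1.02, 1.25], [-3.03, 1.67], [-3.05, -0], [-3.03, 3.03]. Speed limits (rad/s): [2.39, 2.39, 3.01, 3.14, 3.14, 3.14].

### API

Orientations are given as [roll, pitch, yaw] about the fixed x, y, z axes, in that order (R = Rz(yaw) Ry(pitch) Rx(roll)).
In Python, from station import arm, optics gives the robot as it stands. The module is installed in compiled form; this text tells all that it offers.
- The arm moves only by the tool jog_arm, never from a script. Its argument "motion" is a list that holds one entry, the list of rows, each a list of 7 numbers: the shift along the tool's x, y, z in m, then the turn, a rotation vector about the tool's x, y, z in degrees, then the finger opening in m, from 0 to 0.0876. In form: [[[x, y, z, rx, ry, rz, grip], ...]]. A call has 1 to 8 rows; each row is the pose to reach, as a shift and turn from the pose measured when the call began, along the tool's axes at that moment; what a row does not reach only later rows make up. A row lasts 1/10 s, in which the tool goes at most 50 mm and 8.59 degrees, less where a joint would pass 70% of its speed; a pose out of reach is approached as far as the arm can. A call with a gripper value outside its range is refused whole. The fingers move at their own pace and stop on an object; "newtons" is the grip in N (left out, the last holds). Time passes only in rows, so rows that repeat a pose let the fingers close. It gives the time, the measured TCP pose, the force and the opening at its end, in the units of the state.
- arm.get_state(): the state, without advancing time (a new reading comes with each control period).
- optics.grab_frame(name): name is "side" or "top"; returns the picture (384x512x3 uint8, red, green, blue); there is no depth.
- optics.camera_model(name): a dict with "mtx" (3x3 intrinsics, pixels), "R" (3x3) and "t" (3): a world point X has camera coordinates R X + t. Camera axes: x right, y down, z forward; pixel columns grow to the right and rows downward; lengths in m; the calibration is good to about 2 mm. A picture is of the moment at which its call begins. camera_model takes no time and is no camera call.
- arm.job_done(): hands the job in, once; it reports no verdict.
The state is a dict: "t": time; "q": joint angles; "qd": joint speeds; "joint_efforts": joint torques, N m; "eef_pos": TCP position; "ee_rot": TCP orientation; "force": force on the tool from outside, world axes, zero at the start; "moment": the same for the moment, N m; "width": finger opening in m.
Only numpy, scipy, OpenCV 4.12 (cv2) and the standard library are available. Lean on these libraries where they do the work, as an engineer would, in place of code of your own. Each camera call takes 0.05 s, during which the arm holds its last target.

## Working session

There is one attempt and no reset: what is moved stays moved. The work goes in short steps, Python scripts to look and compute and a tool call to move; the robot and the scene stay as the last step left them, time stands still between calls to the robot, and variables do not carry over. Pictures are saved under pics/ and viewed, and the job is handed in when it is done.

Besides the shell and the picture viewer there is one more tool, called as name(argument=value, ...), one argument or row to a line, values as JSON. jog_arm: Moves the arm, as the interface text tells. Its arguments: {"type":"object","properties":{"motion":{"type":"array","items":{"type":"array","items":{"type":"array","items":{"type":"number"}}}},"newtons":{"type":"number"}},"required":["motion"]}

```bash
ls; mkdir -p pics; python3 - <<'E'
from station import arm, optics
import cv2
print(arm.get_state())
for n in("side","top"):
    m=optics.camera_model(n);print(n,m)
    cv2.imwrite(f"pics/{n}0.png",optics.grab_frame(n)[:,:,::-1])
E
```

```text
pics
{'t': 0.0, 'q': array([-9.23899867e-01,  3.59378800e-01,  1.10364167e-02, -3.91733323e-04,
       -1.22410339e+00, -2.88120691e-01]), 'qd': array([-5.57753294e-04, -3.25570810e-03, -2.42923131e-04, -3.19530669e-04,
        3.39305166e-04,  6.99396735e-05]), 'joint_efforts': array([ 1.86380654e-03, -5.82712054e+01,  2.93066454e+01,  6.99733034e+00,
        7.14212714e-03, -2.26420320e-04]), 'eef_pos': array([ 0.23684369, -0.63157802,  0.24761063]), 'ee_rot': array([ 3.13990655e+00, -1.15668997e-04, -2.78295020e+00]), 'force': array([-0.91732649,  0.78353811, -0.50956114]), 'moment': array([-1.73002282e-02,  2.30558716e-05,  1.75161644e-02]), 'width': 0.08742152723315048}
side {'mtx': array([[454.55457317,   0.        , 261.54279083],
       [  0.        , 454.55457317, 191.30654555],
       [  0.        ,   0.        ,   1.        ]]), 'R': array([[-0.92258773, -0.38548487,  0.01527423],
       [-0.21369696,  0.4776797 , -0.85214771],
       [ 0.32119386, -0.78944507, -0.52307837]]), 't': array([0.50232551, 0.20335162, 1.19366373])}
top {'mtx': array([[388.96785715,   0.        , 245.46167746],
       [  0.        , 388.96785715, 196.08888319],
       [  0.        ,   0.        ,   1.        ]]), 'R': array([[ 0.02940299, -0.99953396, -0.00820533],
       [-0.98739507, -0.02776675, -0.15582039],
       [ 0.15551993,  0.01268348, -0.98775132]]), 't': array([0.05815505, 0.56521658, 0.88868775])}
```

View pics/side0.png

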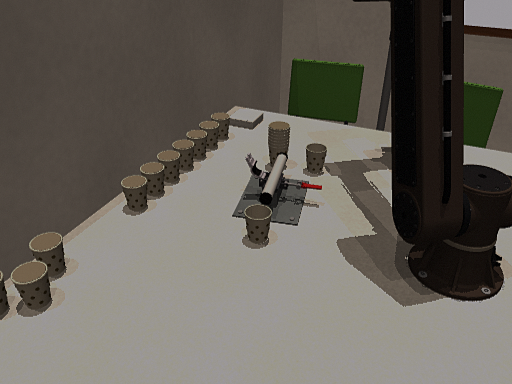

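View pics/top0.png

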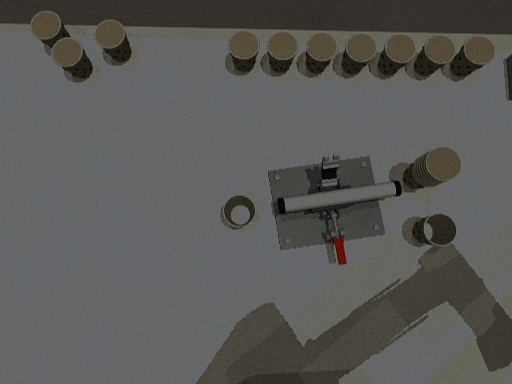

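The top view shows the foot plate at about (325,202), tube end plugs near (281,206) and (398,189), the red lever tip near (342,262), the open half near (331,170), and cups at (238,212), (437,230) and (435,167). I'll zoom in to measure.

```bash
python3 - <<'E'
import cv2,numpy as np
from station import optics
for n,(x,y,w,h) in {"side":(225,130,110,90),"top":(260,145,140,125)}.items():
    im=cv2.imread(f"pics/{n}0.png")[y:y+h,x:x+w]
    im=np.clip(255*(im/255.)**0.6*1.2,0,255).astype('uint8')
    s=6 if n=="side" else 4.8
    s=min(800/w,600/h);print(n,s)
    cv2.imwrite(f"pics/{n}0z.png",cv2.resize(im,None,fx=s,fy=s,interpolation=cv2.INTER_CUBIC))
    m=optics.camera_model(n);print(-m["R"].T@m["t"])
E
```

```text
side 6.666666666666667
[0.12349752 1.03883389 0.78999266]
top 4.8
[0.41817347 0.06255052 0.96635195]
```

View pics/side0z.png

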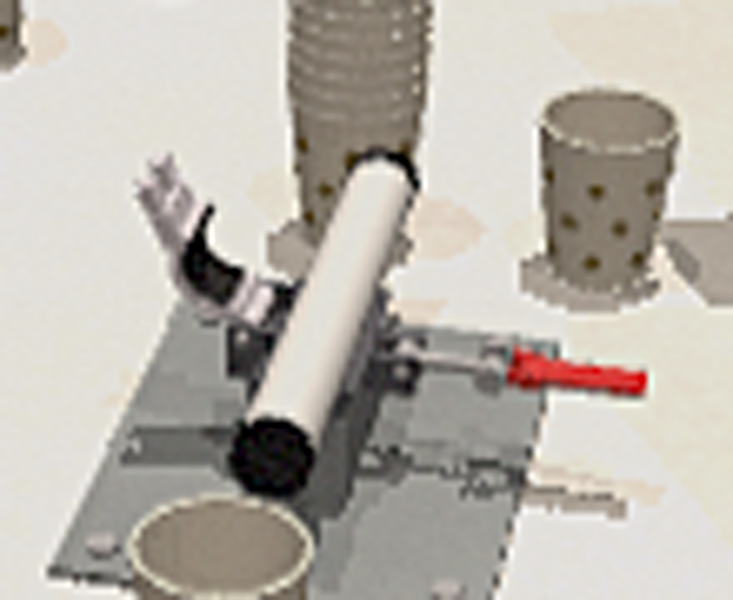

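View pics/top0z.png

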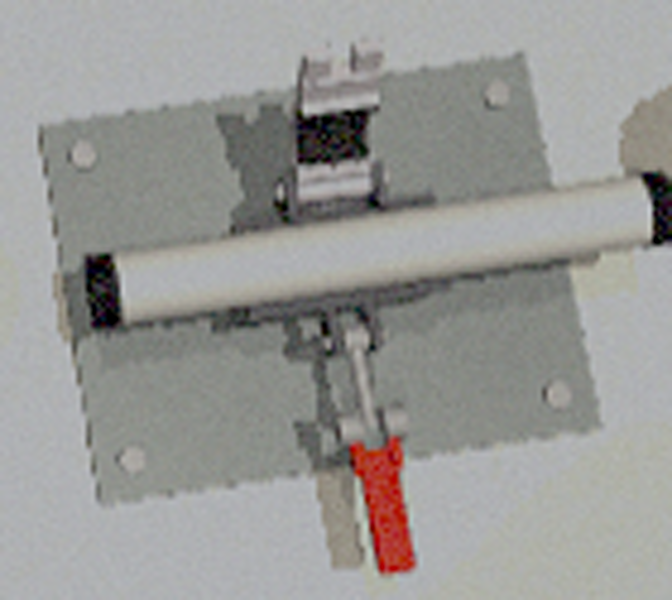

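```bash
cat > h.py <<'E'
import numpy as np, cv2
from scipy.optimize import least_squares
from station import arm, optics
CM={n:optics.camera_model(n) for n in("side","top")}
def proj(n,X):
    m=CM[n];c=np.atleast_2d(X)@m["R"].T+m["t"];p=c@m["mtx"].T;return p[:,:2]/p[:,2:]
def uz(n,p,o={"side":(225,130,800/120),"top":(260,145,4.8)}):
    x,y,s=o[n]; s=6.6667 if n=="side" else s
    return (np.atleast_2d(p)+.5)/s-.5+[x,y]
def foot2w(f,P):
    P=np.atleast_2d(P);c,s=np.cos(f[2]),np.sin(f[2])
    return np.c_[f[0]+c*P[:,0]-s*P[:,1],f[1]+s*P[:,0]+c*P[:,1],P[:,2]]
def zoom(n,name,x,y,w,h):
    im=optics.grab_frame(n)[y:y+h,x:x+w,::-1]
    im=np.clip(255*(im/255.)**0.6*1.2,0,255).astype('uint8')
    s=min(800/w,600/h)
    cv2.imwrite(f"pics/{name}.png",cv2.resize(im,None,fx=s,fy=s,interpolation=cv2.INTER_CUBIC));print(name,"scale",s)
E
cat > fit.py <<'E'
from h import *
corn=np.array([[.1,.13,.006],[.1,-.13,.006],[-.1,-.13,.006],[-.1,.13,.006]])
pt=uz("top",[[42,127],[524,55],[600,430],[103,503]])
r=least_squares(lambda f:(proj("top",foot2w(f,corn))-pt).ravel(),[.5,-.15,0])
f=r.x;print("foot top",f,r.fun.round(2))
ps=uz("side",[[50,575],[495,600]])
print("side pred corners",proj("side",foot2w(f,corn)), ps)
# tube ends
te=np.array([[0,.14,.072],[0,-.14,.072]])
print("tube pred",proj("top",foot2w(f,te)), uz("top",[[100,291],[672,210]]), proj("side",foot2w(f,te)),uz("side",[[272,458],[385,165]]))
def tri(a,b):
    a,b=uz("top",a)[0],uz("side",b)[0]
    r=least_squares(lambda X:np.r_[proj("top",X)[0]-a,proj("side",X)[0]-b],[.5,-.15,.08]);return r.x,r.fun
def tofoot(X):
    c,s=np.cos(f[2]),np.sin(f[2]);d=X[:2]-f[:2];return np.array([c*d[0]+s*d[1],-s*d[0]+c*d[1],X[2]])
for nm,a,b in[("tip",(396,572),(645,381)),("pin",(368,428),(497,365)),("lug",(343,52),(158,168)),("pivot",(355,330),(400,352))]:
    X,e=tri(a,b);print(nm,X.round(4),tofoot(X).round(4),e.round(1))
E
python3 fit.py
```

```text
foot top [ 0.56007361 -0.12518838  0.17647589] [-0.53 -0.31  0.45 -0.2   0.59 -0.02 -0.52  0.45]
side pred corners [[231.23780082 215.08278729]
 [251.46895598 174.2369735 ]
 [308.11880123 181.22182905]
 [296.49373003 224.27499312]] [[232.07496213 215.82456838]
 [298.82462838 219.57454963]]
tube pred [[271.65653295 206.83889878]
 [390.55612098 189.22098852]] [[280.4375     205.22916667]
 [399.60416667 188.35416667]] [[263.09909799 202.89433135]
 [280.71038344 159.49412059]] [[265.37479563 198.27465613]
 [282.32471088 154.32487588]]
tip [ 0.4094 -0.15    0.0686] [-0.1527  0.002   0.0686] [ 0.1  0.4 -0.5 -0. ]
pin [ 0.4772 -0.1374  0.0676] [-0.0838  0.0025  0.0676] [ 0.1  0.3 -0.4 -0. ]
lug [ 0.6394 -0.1091  0.1503] [0.081  0.0019 0.1503] [ 0.1  0.5 -0.7 -0.2]
pivot [ 0.5241 -0.1318  0.0666] [-0.0366 -0.0002  0.0666] [ 0.1  0.4 -0.6 -0.1]
```

```bash
cat >> fit.py <<'E'
def onplane(n,p,z):
    r=least_squares(lambda X:proj(n,[X[0],X[1],z])[0]-p,[.5,-.1]);return tofoot(np.r_[r.x,z])
print("cup_a rim",onplane("top",[238.5,211],.09)); print("cup_b rim",onplane("top",[438,230],.09)); print("stack top",onplane("top",[441,164],.156))
E
python3 fit.py|tail -3; python3 - <<'E'
import numpy as np
f=[.5601,-.1252,.1765];c,s=np.cos(f[2]),np.sin(f[2])
for p in [(.1,0),(-.048,0),(-.11,0)]:print(p,f[0]+c*p[0]-s*p[1],f[1]+s*p[0]+c*p[1])
E
```

```text
cup_a rim [-0.00045093  0.2172188   0.09      ]
cup_b rim [-0.10880564 -0.21887553  0.09      ]
stack top [ 0.0275704  -0.22409551  0.156     ]
(0.1, 0) 0.6585464268979331 -0.10764149690235733
(-0.048, 0) 0.5128457150889922 -0.1336280814868685
(-0.11, 0) 0.4518089304122737 -0.14451435340740693
```

```bash
cat > plan.py <<'E'
# usage: plan.py  x y z [pitchdeg] ; fingertip centre targets in foot frame (mm)
import sys
from h import *
from scipy.spatial.transform import Rotation as Ro
F=[.5601,-.1252,.1765]
def now():
    s=arm.get_state();R=Ro.from_euler('xyz',s["ee_rot"]);tip=s["eef_pos"]+R.apply([0,0,.022])
    Rf=Ro.from_euler('z',F[2]);tf=Rf.inv().apply(tip-np.array([F[0],F[1],0]))*1000
    print("t %.2f tip foot mm"%s["t"],tf.round(1),"F foot",Rf.inv().apply(s["force"]).round(1),"w %.4f"%s["width"],"rot in foot",(Rf.inv()*R).as_euler('xyz',degrees=True).round(1),"q",s["q"].round(2))
    return s,R,Rf
def shift(x,y,z,pitch=0):
    s,R,Rf=CUR
    Rt=Rf*Ro.from_euler('xyz',[180,pitch,180],degrees=True)
    tip=Rf.apply(np.array([x,y,z])/1000)+np.array([F[0],F[1],0]);tcp=tip-Rt.apply([0,0,.022])
    d=R.inv().apply(tcp-s["eef_pos"]);rv=(R.inv()*Rt).as_rotvec(degrees=True)
    print((x,y,z,pitch),"->",d.round(4),rv.round(2))
CUR=now()
if __name__=="__main__":
    a=[float(v) for v in sys.argv[1:]]
    for i in range(0,len(a),3): shift(*a[i:i+3])
E
python3 plan.py 115 2 250 115 2 125
```

```text
t 0.10 tip foot mm [-407.1 -441.8  225.7] F foot [ 0.2 -0.1  0.8] w 0.0877 rot in foot [ 179.9   -0.  -169.6] q [-0.92  0.36  0.01 -0.   -1.22 -0.29]
(115.0, 2.0, 250.0, 0) -> [-0.5939  0.3419 -0.0239] [ 9.000e-02 -1.000e-02  1.044e+01]
(115.0, 2.0, 125.0, 0) -> [-0.5939  0.3417  0.1011] [ 9.000e-02 -1.000e-02  1.044e+01]
```

jog_arm(
  motion=[
    [[-0.594, 0.342, -0.024, 0, 0, 10.4, 0], [-0.594, 0.342, -0.024, 0, 0, 10.4, 0], [-0.594, 0.342, -0.024, 0, 0, 10.4, 0], [-0.594, 0.342, -0.024, 0, 0, 10.4, 0], [-0.594, 0.342, -0.024, 0, 0, 10.4, 0], [-0.594, 0.342, -0.024, 0, 0, 10.4, 0], [-0.594, 0.342, -0.024, 0, 0, 10.4, 0], [-0.594, 0.342, -0.024, 0, 0, 10.4, 0]],
  ],
  newtons=10,
)

```text
t: 0.9
eef_pos: [0.4911, -0.3228, 0.2622]
ee_rot: [3.14, -0.001, -2.964]
force: [0.8, -1.0, 0.3]
width: 0.0289
```

```bash
python3 plan.py 115 2 250
```

```text
t 0.90 tip foot mm [-102.6 -182.4  240.2] F foot [ 0.6 -1.1  0.3] w 0.0289 rot in foot [ 179.9   -0.  -180. ] q [-0.25  0.21 -0.16 -0.   -1.2  -1.14]
(115.0, 2.0, 250.0, 0) -> [-0.2177  0.1843 -0.0096] [ 0.09 -0.03  0.04]
```

jog_arm(
  motion=[
    [[-0.218, 0.184, -0.01, 0, 0, 0, 0], [-0.218, 0.184, -0.01, 0, 0, 0, 0], [-0.218, 0.184, -0.01, 0, 0, 0, 0], [-0.218, 0.184, -0.01, 0, 0, 0, 0], [-0.218, 0.184, -0.01, 0, 0, 0, 0], [-0.218, 0.184, -0.01, 0, 0, 0, 0], [-0.218, 0.184, -0.01, 0, 0, 0, 0], [-0.218, 0.184, -0.01, 0, 0, 0, 0]],
  ],
)

```text
t: 1.7
eef_pos: [0.6734, -0.1022, 0.2713]
ee_rot: [3.14, -0.002, -2.963]
force: [-0.2, -0.3, -0.1]
width: 0.0005
```

```bash
python3 plan.py 115 2 125; python3 -c "
from h import *
zoom('side','side1',205,110,140,105);zoom('top','top1',260,120,140,105)"
```

```text
t 1.70 tip foot mm [115.5   2.8 249.3] F foot [-0.2 -0.3 -0.1] w 0.0005 rot in foot [ 1.799e+02 -1.000e-01 -1.799e+02] q [ 0.13  0.36  0.06 -0.   -1.28 -1.53]
(115.0, 2.0, 125.0, 0) -> [ 0.0003 -0.001   0.1243] [ 0.11 -0.13  0.14]
side1 scale 5.714285714285714
top1 scale 5.714285714285714
```

View pics/side1.png

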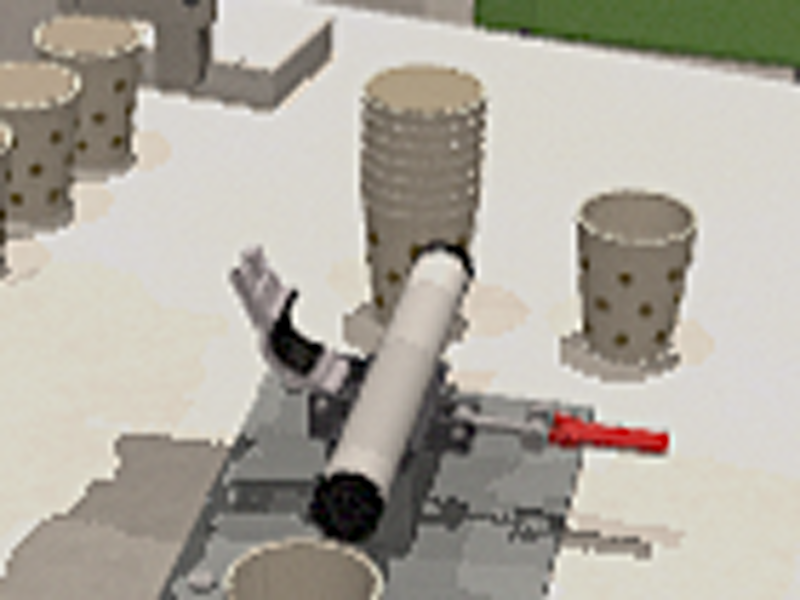

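View pics/top1.png

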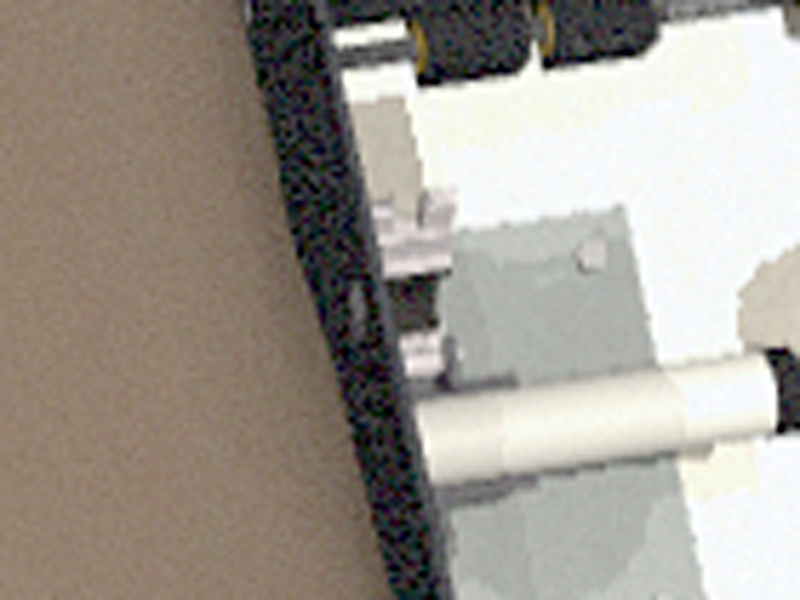

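The side view shows the open half, with its lug tip near (250,260), and the lever unchanged. The arm is above the hinge side and clear of everything, so I'll lower it behind the lug.

jog_arm(
  motion=[
    [[0, -0.001, 0.045, 0, 0, 0, 0], [0, -0.001, 0.09, 0, 0, 0, 0], [0, -0.001, 0.124, 0, 0, 0, 0], [0, -0.001, 0.124, 0, 0, 0, 0], [0, -0.001, 0.124, 0, 0, 0, 0]],
  ],
)

```text
t: 2.3
eef_pos: [0.6727, -0.1056, 0.1491]
ee_rot: [3.141, -0.002, -2.965]
force: [-0.5, -0.3, 0.8]
width: 0.0001
```

```bash
python3 plan.py 100 0 125; python3 -c "
from h import *
zoom('side','side2',205,110,140,105)"
```

```text
t 2.30 tip foot mm [114.2  -0.5 127.1] F foot [-0.5 -0.2  0.8] w 0.0001 rot in foot [ 1.799e+02 -1.000e-01  1.800e+02] q [ 0.13  0.44 -0.1  -0.   -1.03 -1.52]
(100.0, 0.0, 125.0, 0) -> [0.0143 0.0005 0.0021] [ 0.05 -0.09 -0.02]
side2 scale 5.714285714285714
```

View pics/side2.png

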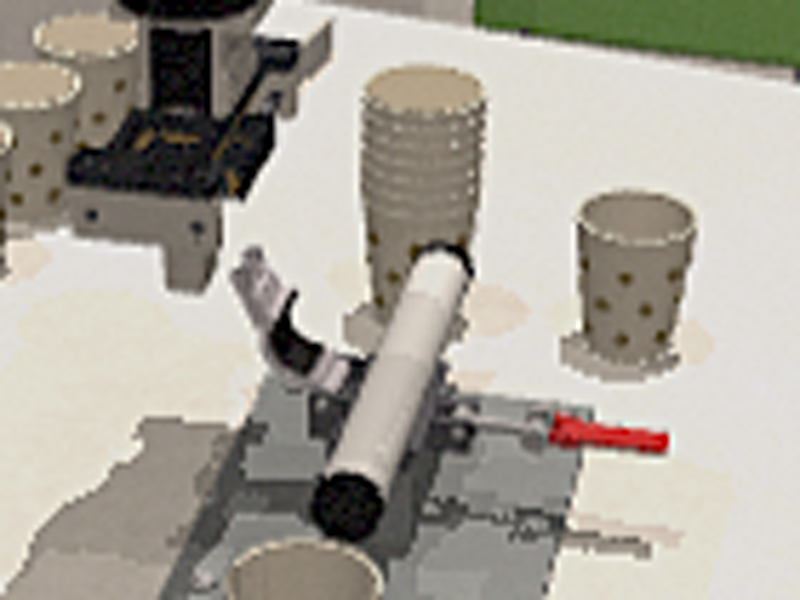

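The fingertip, near (195,290), is behind the lug at (250,260) and at the right height. Next I push the half over along its arc.

jog_arm(
  motion=[
    [[0.014, 0.0005, -0.014, 0, 0, 0, 0], [0.022, 0.0005, -0.014, 0, 0, 0, 0], [0.027, 0.0005, -0.016, 0, 0, 0, 0], [0.038, 0.0005, -0.02, 0, 0, 0, 0], [0.048, 0.0005, -0.024, 0, 0, 0, 0], [0.06, 0.0005, -0.027, 0, 0, 0, 0], [0.072, 0.0005, -0.0275, 0, 0, 0, 0], [0.072, 0.0005, -0.0275, 0, 0, 0, 0]],
  ],
)

```text
t: 3.15
eef_pos: [0.6009, -0.1178, 0.1782]
ee_rot: [3.141, 0.001, -2.965]
force: [-0.4, -0.5, -0.7]
width: 0.0004
```

```bash
python3 plan.py 31 0 153.5 19.3 0 151  8 0 146 -1.8 0 140 -11 0 132.5 -18.7 0 124; python3 -c "
from h import *
zoom('side','side3',205,110,140,105)"
```

```text
t 3.15 tip foot mm [4.150e+01 1.000e-01 1.562e+02] F foot [-0.5 -0.4 -0.7] w 0.0004 rot in foot [1.799e+02 1.000e-01 1.800e+02] q [ 0.12  0.31 -0.23 -0.   -1.03 -1.52]
(31.0, 0.0, 153.5, 0) -> [ 0.0105 -0.0001  0.0027] [ 0.05  0.05 -0.02]
(19.3, 0.0, 151.0, 0) -> [ 0.0222 -0.0001  0.0051] [ 0.05  0.05 -0.02]
(8.0, 0.0, 146.0, 0) -> [ 0.0335 -0.0001  0.0101] [ 0.05  0.05 -0.02]
(-1.8, 0.0, 140.0, 0) -> [ 0.0433 -0.0001  0.0161] [ 0.05  0.05 -0.02]
(-11.0, 0.0, 132.5, 0) -> [ 0.0525 -0.0001  0.0236] [ 0.05  0.05 -0.02]
(-18.7, 0.0, 124.0, 0) -> [ 0.0602 -0.0002  0.0321] [ 0.05  0.05 -0.02]
side3 scale 5.714285714285714
```

View pics/side3.png

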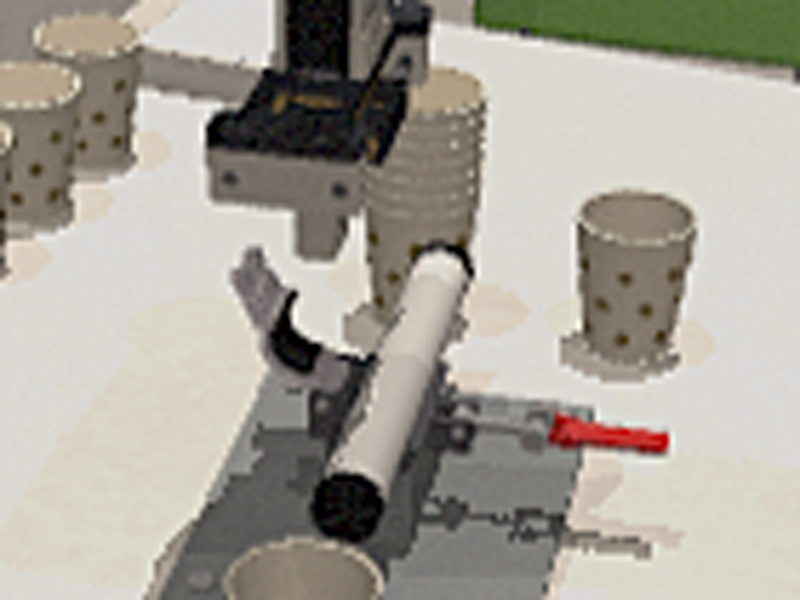

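The half didn't move: the fingertip passed over the lug, so my lug height was too high. I'll re-measure and check the camera calibration against the known fingertip position.

```bash
python3 - <<'E'
from h import *
F=[.5601,-.1252,.1765]
for th in(1.8,1.9,2.0,2.1,2.2,2.3):
    ph=2.903-th;X=foot2w(F,[.034+.0844*np.cos(ph),0,.076+.0844*np.sin(ph)])
    print(th,(X[0]).round(3),proj("top",X).round(1),proj("side",X).round(1))
s=lambda p:(np.array(p)+.5)/5.714-.5+[205,110]
# finger tip centre (now) vs px
for dx in(-9.5,9.5):
  for dy in(-21,21): print(dx,dy,proj("side",foot2w(F,[.0415+dx/1e3,dy/1e3,.1562])))
print("seen tip L,R (near finger)",s([297,252]),s([340,262]))
print("lug seen",s([255,250]),s([235,275]))
E
```

```text
1.8 [ 0.631 -0.113  0.151] [[332.9 159.6]] [[250.5 154.4]]
1.9 [ 0.638 -0.111  0.147] [[331.9 156.9]] [[248.2 155.3]]
2.0 [ 0.645 -0.11   0.142] [[330.8 154.4]] [[246.1 156.5]]
2.1 [ 0.651 -0.109  0.137] [[329.8 152.3]] [[244.1 157.8]]
2.2 [ 0.657 -0.108  0.131] [[328.8 150.5]] [[242.3 159.4]]
2.3 [ 0.662 -0.107  0.124] [[327.7 149.1]] [[240.7 161.1]]
-9.5 -21 [[264.61952939 151.45345263]]
-9.5 21 [[261.68619405 157.47206627]]
9.5 -21 [[258.66499599 150.77744334]]
9.5 21 [[255.5880021  156.76424276]]
seen tip L,R (near finger) [256.56510326 153.68970949] [264.09047952 155.43979699]
lug seen [249.21473574 153.33969198] [245.71456073 157.71491075]
```

The angle estimate of about 1.9 rad holds in both cameras. The closed fingertips are thin, so they slipped through the lug's 11 mm slot. I'll go back behind the lug with the fingers 18 mm apart, so each one bears on a prong.

jog_arm(
  motion=[
    [[0, 0, -0.024, 0, 0, 0, 0.018], [-0.04, 0, -0.024, 0, 0, 0, 0.018], [-0.074, 0, -0.024, 0, 0, 0, 0.018], [-0.074, 0, -0.024, 0, 0, 0, 0.018], [-0.074, 0, 0.02, 0, 0, 0, 0.018], [-0.074, 0, 0.02, 0, 0, 0, 0.018], [-0.074, 0, 0.02, 0, 0, 0, 0.018]],
  ],
)

```text
t: 3.9
eef_pos: [0.674, -0.1049, 0.1576]
ee_rot: [3.141, -0.002, -2.965]
force: [0.6, -0.5, 0.8]
width: 0.0181
```

```bash
python3 plan.py 100 0 137  92 0 138 83 0 141 76 0 145 66 0 149 54 0 152.5; python3 -c "
from h import *
zoom('side','side4',205,110,140,105)"
```

```text
t 3.90 tip foot mm [ 1.157e+02 -1.000e-01  1.356e+02] F foot [ 0.5 -0.6  0.8] w 0.0181 rot in foot [ 1.8e+02 -1.0e-01 -1.8e+02] q [ 0.13  0.43 -0.09 -0.   -1.05 -1.52]
(100.0, 0.0, 137.0, 0) -> [ 0.0157  0.0001 -0.0013] [ 0.02 -0.1   0.01]
(92.0, 0.0, 138.0, 0) -> [ 0.0237  0.0001 -0.0023] [ 0.02 -0.1   0.01]
(83.0, 0.0, 141.0, 0) -> [ 0.0327  0.0001 -0.0053] [ 0.02 -0.1   0.01]
(76.0, 0.0, 145.0, 0) -> [ 0.0397  0.0001 -0.0093] [ 0.02 -0.1   0.01]
(66.0, 0.0, 149.0, 0) -> [ 0.0497  0.0001 -0.0133] [ 0.02 -0.1   0.01]
(54.0, 0.0, 152.5, 0) -> [ 0.0617  0.0001 -0.0168] [ 0.02 -0.1   0.01]
side4 scale 5.714285714285714
```

View pics/side4.png

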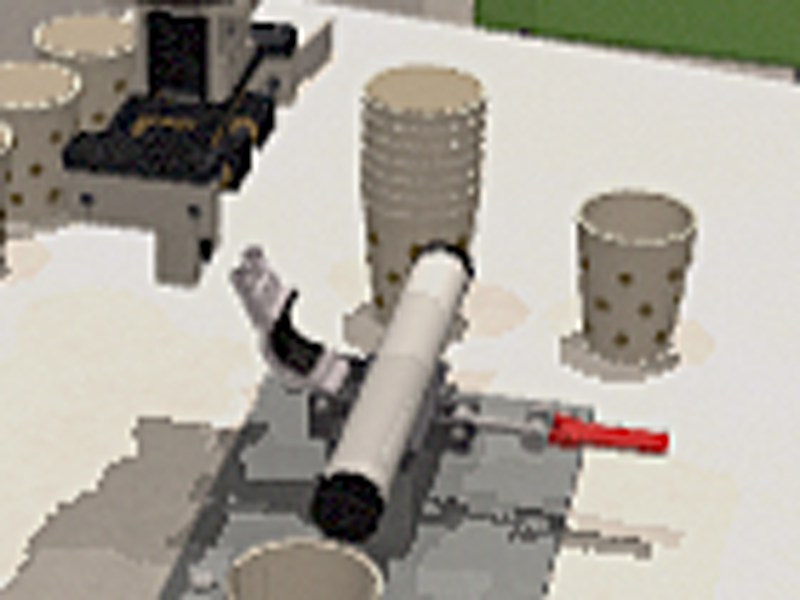

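The fingers are behind the lug: the near tip is at about (178,285) and the lug end at (250,255). They are 18 mm apart, so I'll push.

jog_arm(
  motion=[
    [[0.016, 0, -0.001, 0, 0, 0, 0.018], [0.024, 0, -0.002, 0, 0, 0, 0.018], [0.033, 0, -0.005, 0, 0, 0, 0.018], [0.04, 0, -0.009, 0, 0, 0, 0.018], [0.05, 0, -0.013, 0, 0, 0, 0.018], [0.062, 0, -0.016, 0, 0, 0, 0.018], [0.062, 0, -0.016, 0, 0, 0, 0.018]],
  ],
)

```text
t: 4.65
eef_pos: [0.6147, -0.116, 0.1785]
ee_rot: [-3.141, 0.007, -2.965]
force: [1.8, -0.6, 1.5]
width: 0.018
```

```bash
python3 plan.py 42 0 153 31 0 152 19 0 149 8 0 144 -2 0 138 -11 0 130 -18.7 0 121; python3 -c "
from h import *
zoom('side','side5',205,110,140,105)"
```

```text
t 4.65 tip foot mm [ 55.5  -0.6 156.5] F foot [ 1.6 -0.9  1.5] w 0.0180 rot in foot [-179.9    0.4 -180. ] q [ 0.13  0.33 -0.2   0.   -1.03 -1.52]
(42.0, 0.0, 153.0, 0) -> [0.0134 0.0006 0.0034] [-0.05  0.37  0.03]
(31.0, 0.0, 152.0, 0) -> [0.0244 0.0006 0.0043] [-0.05  0.37  0.03]
(19.0, 0.0, 149.0, 0) -> [0.0364 0.0006 0.0072] [-0.05  0.37  0.03]
(8.0, 0.0, 144.0, 0) -> [0.0474 0.0006 0.0121] [-0.05  0.37  0.03]
(-2.0, 0.0, 138.0, 0) -> [0.0575 0.0006 0.0181] [-0.05  0.37  0.03]
(-11.0, 0.0, 130.0, 0) -> [0.0665 0.0006 0.026 ] [-0.05  0.37  0.03]
(-18.7, 0.0, 121.0, 0) -> [0.0743 0.0006 0.035 ] [-0.05  0.37  0.03]
side5 scale 5.714285714285714
```

View pics/side5.png

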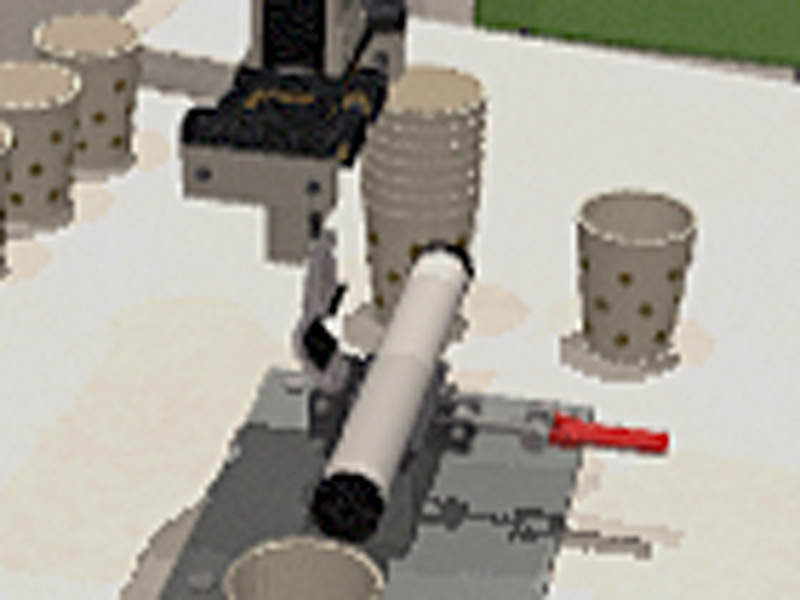

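The half is now following: it stands nearly vertical, with the lug at about (320,240) against the fingers and 1.6 N of force. Continuing over the arc.

jog_arm(
  motion=[
    [[0.013, 0.0005, 0.006, 0, 0, 0, 0.018], [0.024, 0.0005, 0.006, 0, 0, 0, 0.018], [0.036, 0.0005, 0.008, 0, 0, 0, 0.018], [0.047, 0.0005, 0.012, 0, 0, 0, 0.018], [0.057, 0.0005, 0.018, 0, 0, 0, 0.018], [0.066, 0.0005, 0.026, 0, 0, 0, 0.018], [0.074, 0.0005, 0.035, 0, 0, 0, 0.018], [0.074, 0.0005, 0.035, 0, 0, 0, 0.018]],
  ],
)

```text
t: 5.5
eef_pos: [0.5397, -0.1287, 0.1404]
ee_rot: [-3.142, 0.002, -2.965]
force: [0.1, 0.2, 0.1]
width: 0.0179
```

```bash
python3 plan.py  -23 0 116 -27 0 110 -30 0 104  -32 0 101; python3 -c "
from h import *
zoom('side','side6',205,110,140,105)"
```

```text
t 5.50 tip foot mm [-2.060e+01  1.000e-01  1.184e+02] F foot [0.2 0.2 0.1] w 0.0179 rot in foot [-1.8e+02  1.0e-01  1.8e+02] q [ 0.12  0.26 -0.4  -0.   -0.91 -1.51]
(-23.0, 0.0, 116.0, 0) -> [ 0.0023 -0.0001  0.0024] [-0.   0.1 -0. ]
(-27.0, 0.0, 110.0, 0) -> [ 0.0063 -0.0001  0.0084] [-0.   0.1 -0. ]
(-30.0, 0.0, 104.0, 0) -> [ 0.0093 -0.0001  0.0144] [-0.   0.1 -0. ]
(-32.0, 0.0, 101.0, 0) -> [ 0.0114 -0.0001  0.0174] [-0.   0.1 -0. ]
side6 scale 5.714285714285714
```

View pics/side6.png

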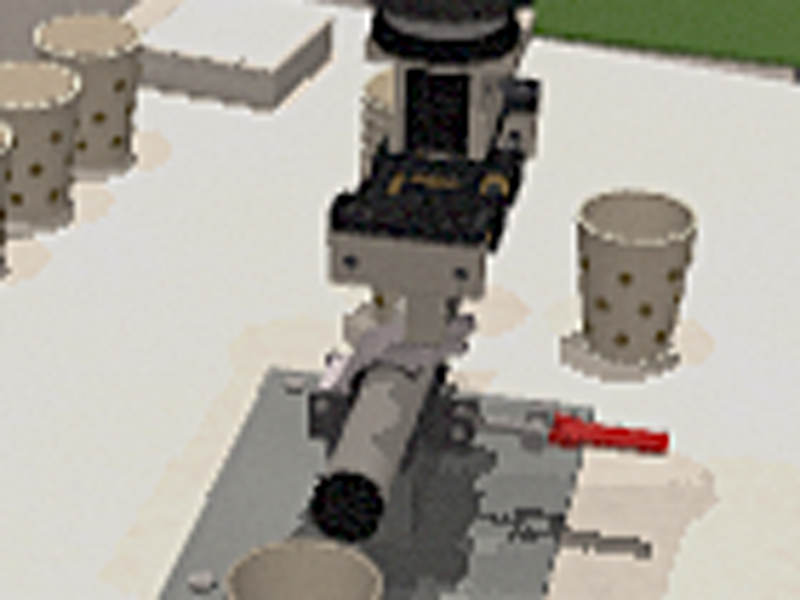

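The half is almost closed: the lug is at about (460,330), just under the fingers. I'll press it down in small steps.

jog_arm(
  motion=[
    [[0.006, 0, 0.007, 0, 0, 0, 0.018], [0.01, 0, 0.013, 0, 0, 0, 0.018], [0.013, 0, 0.0175, 0, 0, 0, 0.018], [0.014, 0, 0.0195, 0, 0, 0, 0.018], [0.014, 0, 0.0195, 0, 0, 0, 0.018]],
  ],
)

```text
t: 6.05
eef_pos: [0.5264, -0.1312, 0.1211]
ee_rot: [-3.141, 0.001, -2.965]
force: [-0.2, -0.0, -0.4]
width: 0.018
```

```bash
python3 plan.py  -35 0 96
```

```text
t 6.05 tip foot mm [-34.2   0.   99.1] F foot [-0.2  0.  -0.4] w 0.0180 rot in foot [-1.8e+02  1.0e-01 -1.8e+02] q [ 0.12  0.26 -0.45  0.   -0.86 -1.51]
(-35.0, 0.0, 96.0, 0) -> [ 0.0007 -0.      0.0031] [-0.01  0.08  0.01]
```

jog_arm(
  motion=[
    [[0.006, 0, 0.0, 0, 0, 0, 0.018], [0.006, 0, 0.001, 0, 0, 0, 0.018], [0.006, 0, 0.002, 0, 0, 0, 0.018], [0.006, 0, 0.003, 0, 0, 0, 0.018], [0.006, 0, 0.003, 0, 0, 0, 0.018]],
  ],
)

```text
t: 6.55
eef_pos: [0.5203, -0.1323, 0.1181]
ee_rot: [-3.141, 0.001, -2.965]
force: [-0.6, -1.1, 2.5]
width: 0.0175
```

```bash
python3 plan.py  -40 0 95
```

```text
t 6.55 tip foot mm [-40.4   0.   96.1] F foot [-0.8 -0.9  2.5] w 0.0175 rot in foot [-1.8e+02  1.0e-01 -1.8e+02] q [ 0.12  0.26 -0.46  0.   -0.85 -1.51]
(-40.0, 0.0, 95.0, 0) -> [-0.0004 -0.      0.0011] [-0.01  0.06  0.01]
```

jog_arm(
  motion=[
    [[0, 0, 0.0005, 0, 0, 0, 0.018], [0, 0, 0.001, 0, 0, 0, 0.018], [0, 0, 0.001, 0, 0, 0, 0.018]],
  ],
)

```text
t: 6.85
eef_pos: [0.5204, -0.1323, 0.1179]
ee_rot: [-3.141, 0.001, -2.965]
force: [-4.0, 1.0, 8.8]
width: 0.0181
```

```bash
python3 plan.py  -40 0 95
```

```text
t 6.85 tip foot mm [-40.3  -0.   95.9] F foot [-3.7  1.7  8.8] w 0.0181 rot in foot [-1.8e+02  1.0e-01 -1.8e+02] q [ 0.12  0.26 -0.47  0.   -0.85 -1.51]
(-40.0, 0.0, 95.0, 0) -> [-0.0004  0.      0.0009] [-0.03  0.07  0.03]
```

jog_arm(
  motion=[
    [[0, 0, 0.001, 0, 0, 0, 0.018], [0, 0, 0.0016, 0, 0, 0, 0.018], [0, 0, 0.0016, 0, 0, 0, 0.018], [0, 0, 0.0016, 0, 0, 0, 0.018]],
  ],
)

```text
t: 7.25
eef_pos: [0.5203, -0.1324, 0.1177]
ee_rot: [-3.141, 0.001, -2.964]
force: [-6.3, 1.9, 16.1]
width: 0.0181
```

```bash
python3 plan.py  -40 0 95
```

```text
t 7.25 tip foot mm [-40.4  -0.1  95.7] F foot [-5.9  2.9 16.1] w 0.0181 rot in foot [-1.799e+02  1.000e-01 -1.799e+02] q [ 0.12  0.26 -0.47  0.   -0.85 -1.51]
(-40.0, 0.0, 95.0, 0) -> [-0.0004  0.0001  0.0007] [-0.05  0.09  0.05]
```

jog_arm(
  motion=[
    [[0.0005, 0, 0.0018, 0, 0, 0, 0.018], [0.0005, 0, 0.002, 0, 0, 0, 0.018], [0.0005, 0, 0.002, 0, 0, 0, 0.018], [0.0005, 0, 0.002, 0, 0, 0, 0.018], [0.0005, 0, 0.002, 0, 0, 0, 0.018], [0.0005, 0, 0.002, 0, 0, 0, 0.018]],
  ],
)

```text
t: 7.85
eef_pos: [0.5203, -0.1324, 0.1176]
ee_rot: [-3.14, 0.003, -2.963]
force: [-6.6, 4.3, 19.2]
width: 0.018
```

```bash
python3 plan.py  -40 0 95;  python3 -c "
from h import *
zoom('side','side7',205,110,140,105);zoom('top','top7',260,145,140,105)"
```

```text
t 7.85 tip foot mm [-40.4  -0.1  95.6] F foot [-5.8  5.4 19.2] w 0.0180 rot in foot [-179.9    0.2 -179.9] q [ 0.12  0.26 -0.47  0.   -0.84 -1.51]
(-40.0, 0.0, 95.0, 0) -> [-0.0004  0.0001  0.0006] [-0.08  0.17  0.09]
side7 scale 5.714285714285714
top7 scale 5.714285714285714
```

View pics/side7.png

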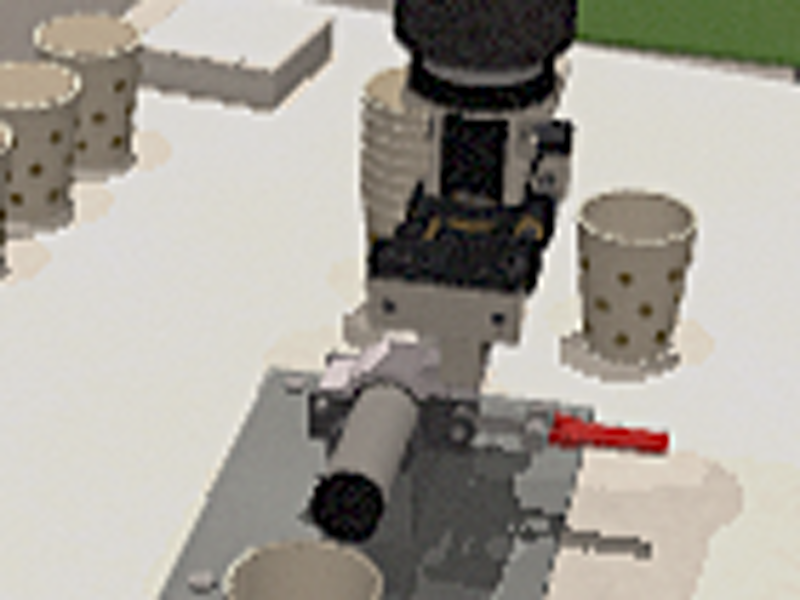

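View pics/top7.png

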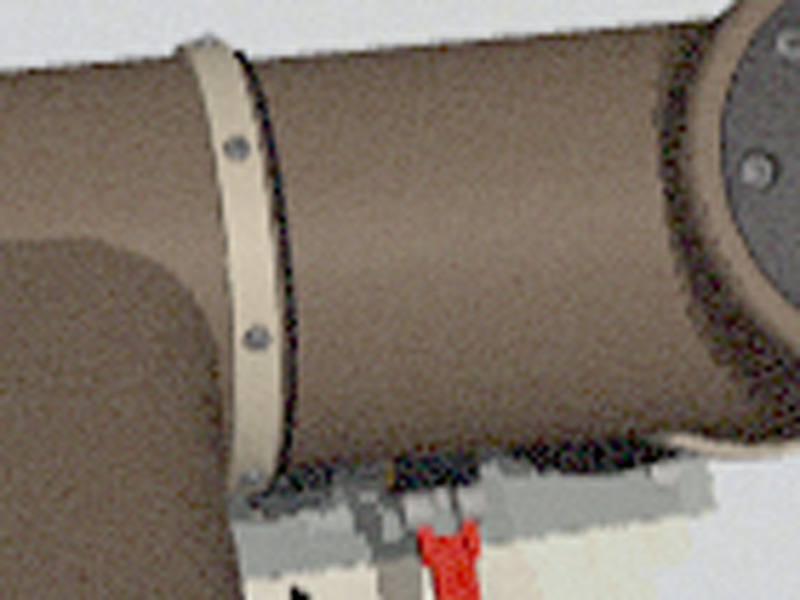

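The lug is seated under the fingers at 95.6 mm and was held at 16 to 19 N, so step 1 should be met. Next I lift off and go to the lever, first refining the lever angle from the images.

jog_arm(
  motion=[
    [[0, 0, -0.03, 0, 0, 0, 0.018], [0, 0, -0.04, 0, 0, 0, 0.05], [0.03, 0, -0.04, 0, 0, 0, 0.05], [0.07, 0, -0.04, 0, 0, 0, 0.05], [0.07, 0, -0.04, 0, 0, 0, 0.05], [0.07, 0, -0.04, 0, 0, 0, 0.05]],
  ],
)

```text
t: 8.55
eef_pos: [0.4512, -0.1449, 0.1578]
ee_rot: [-3.14, 0.004, -2.964]
force: [0.6, 0.4, -0.3]
width: 0.0487
```

```bash
python3 plan.py -110 1 53; python3 - <<'E'
from h import *
F=[.5601,-.1252,.1765]
# lever tip end centre px: top zoom orig (396,572); side (645,381); pin
pt,ps=uz("top",(396,572))[0],uz("side",(645,381))[0]
print(pt,ps)
for b in(1.4,1.45,1.5,1.55,1.6,1.65):
    X=foot2w(F,[-.04-.1125*np.sin(b),0,.062+.1125*np.cos(b)]);P=foot2w(F,[-.04-.0425*np.sin(b),0,.062+.0425*np.cos(b)])
    print(b,proj("top",X)[0].round(1),proj("side",X)[0].round(1),"pin",proj("side",P)[0].round(1))
zoom('side','side8',225,130,140,105)
E
```

```text
t 8.55 tip foot mm [-110.5   -0.3  135.8] F foot [ 0.6  0.3 -0.3] w 0.0487 rot in foot [-179.9    0.3 -179.9] q [ 0.11  0.11 -0.55  0.   -0.91 -1.5 ]
(-110.0, 1.0, 53.0, 0) -> [-0.0003  0.0014  0.0828] [-0.09  0.25  0.08]
[342.10416667 263.77083333] [321.32451588 186.72471388]
1.4 [344.3 263.3] [320.6 182.8] pin [298.3 183.4]
1.45 [343.8 263.6] [320.7 184.4] pin [298.3 184. ]
1.5 [343.2 263.8] [320.7 186. ] pin [298.3 184.6]
1.55 [342.6 263.9] [320.7 187.5] pin [298.3 185.2]
1.6 [342.  263.8] [320.5 189.1] pin [298.3 185.7]
1.65 [341.4 263.7] [320.3 190.6] pin [298.2 186.3]
side8 scale 5.714285714285714
```

View pics/side8.png

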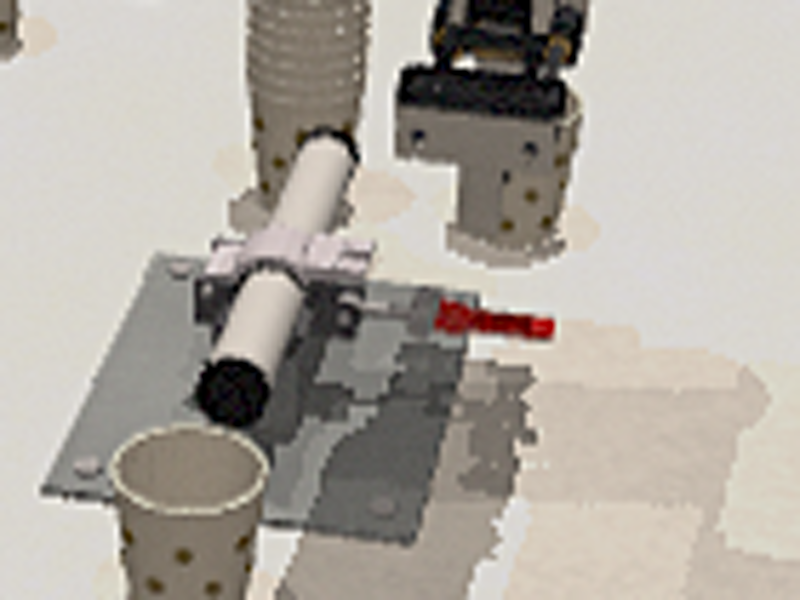

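The half is closed around the tube, with its lug at about (360,250). The red blade runs from (440,315) to (553,327), so the bolt is at about 1.52 rad. I'll lower the fingers to straddle the blade 28 mm from the pin.

jog_arm(
  motion=[
    [[0, 0.0014, 0.03, 0, 0, 0, 0.05], [0, 0.0014, 0.06, 0, 0, 0, 0.05], [0, 0.0014, 0.081, 0, 0, 0, 0.05], [0, 0.0014, 0.081, 0, 0, 0, 0.05], [0, 0.0014, 0.081, 0, 0, 0, 0.05]],
  ],
)

```text
t: 9.1
eef_pos: [0.4529, -0.1434, 0.0767]
ee_rot: [-3.14, 0.003, -2.963]
force: [-0.8, -0.2, 1.1]
width: 0.05
```

```bash
python3 plan.py -110 1 54; python3 -c "
from h import *
zoom('side','side9',225,130,140,105);zoom('top','top9',260,185,140,105)"
```

```text
t 9.10 tip foot mm [-108.6    0.9   54.7] F foot [-0.8 -0.1  1.1] w 0.0500 rot in foot [-179.9    0.2 -179.9] q [ 0.11  0.22 -0.64  0.   -0.7  -1.5 ]
(-110.0, 1.0, 54.0, 0) -> [0.0013 0.0001 0.0007] [-0.11  0.2   0.13]
side9 scale 5.714285714285714
top9 scale 5.714285714285714
```

View pics/side9.png

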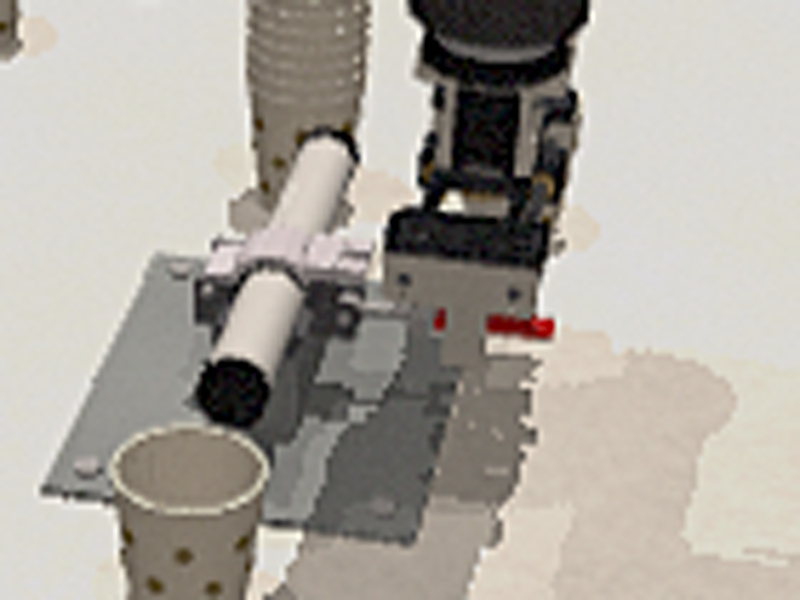

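View pics/top9.png

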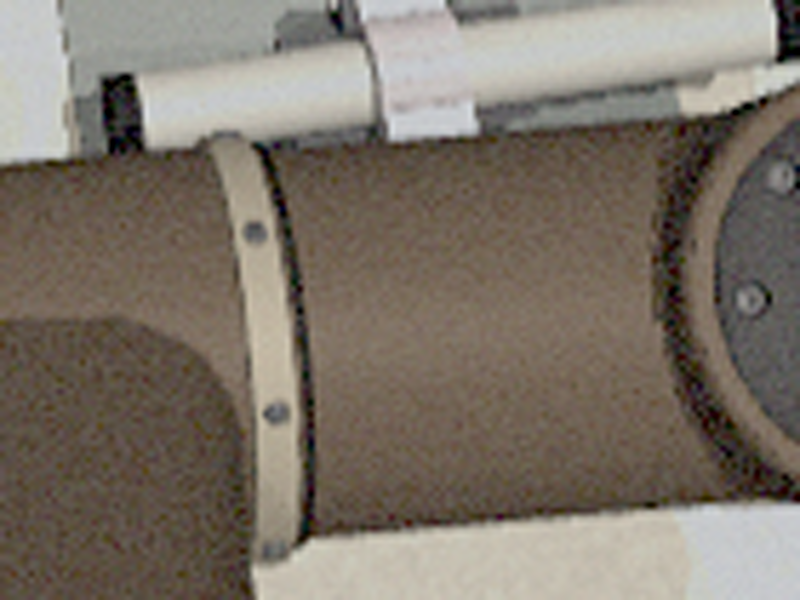

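The finger straddles the blade, with red showing on both sides at (438,318) and (520,327). I'll close on it lightly.

jog_arm(
  motion=[
    [[0.001, 0, 0.001, 0, 0, 0, 0.014], [0.001, 0, 0.001, 0, 0, 0, 0.014], [0.001, 0, 0.001, 0, 0, 0, 0.014], [0.001, 0, 0.001, 0, 0, 0, 0.014], [0.001, 0, 0.001, 0, 0, 0, 0.014]],
  ],
  newtons=9,
)

```text
t: 9.7
eef_pos: [0.4526, -0.1437, 0.077]
ee_rot: [-3.139, 0.007, -2.963]
force: [-0.0, -2.3, -0.1]
width: 0.0232
```

```bash
python3 plan.py -110 1 54
```

```text
t 9.70 tip foot mm [-108.9    0.6   55. ] F foot [-0.4 -2.3 -0.1] w 0.0232 rot in foot [-179.9    0.4 -179.9] q [ 0.11  0.22 -0.65  0.   -0.7  -1.5 ]
(-110.0, 1.0, 54.0, 0) -> [0.0009 0.0004 0.001 ] [-0.14  0.37  0.13]
```

jog_arm(
  motion=[
    [[0, 0, 0, 0, 0, 0, 0.014], [0, 0, 0, 0, 0, 0, 0.014], [0, 0, 0, 0, 0, 0, 0.014]],
  ],
  newtons=9,
)

```text
t: 10.0
eef_pos: [0.4526, -0.1438, 0.077]
ee_rot: [-3.139, 0.006, -2.963]
force: [0.3, -2.2, 0.8]
width: 0.0237
```

```bash
python3 plan.py -110 1 54
```

```text
t 10.00 tip foot mm [-109.     0.5   55. ] F foot [-0.  -2.2  0.8] w 0.0237 rot in foot [-179.9    0.4 -179.9] q [ 0.11  0.22 -0.65  0.   -0.7  -1.5 ]
(-110.0, 1.0, 54.0, 0) -> [0.0009 0.0004 0.001 ] [-0.14  0.37  0.13]
```

The opening stopped at 23.5 mm, not 18, so the pads are catching the wider root of the lever. I'll shift outward 6 mm and grip again.

jog_arm(
  motion=[
    [[0, 0.0005, 0, 0, 0, 0, 0.035], [0.003, 0.0005, 0, 0, 0, 0, 0.035], [0.006, 0.0005, 0.001, 0, 0, 0, 0.035], [0.006, 0.0005, 0.001, 0, 0, 0, 0.014], [0.006, 0.0005, 0.001, 0, 0, 0, 0.014], [0.006, 0.0005, 0.001, 0, 0, 0, 0.014], [0.006, 0.0005, 0.001, 0, 0, 0, 0.014], [0.006, 0.0005, 0.001, 0, 0, 0, 0.014]],
  ],
  newtons=9,
)

```text
t: 10.8
eef_pos: [0.4463, -0.1446, 0.0759]
ee_rot: [-3.139, 0.006, -2.963]
force: [-2.1, -3.1, 1.1]
width: 0.0181
```

```bash
python3 plan.py -114 1 54
```

```text
t 10.80 tip foot mm [-115.4    0.8   53.9] F foot [-2.6 -2.6  1.1] w 0.0181 rot in foot [-179.8    0.3 -179.9] q [ 0.11  0.21 -0.66  0.   -0.69 -1.5 ]
(-114.0, 1.0, 54.0, 0) -> [-0.0015  0.0001 -0.0001] [-0.15  0.32  0.13]
```

The blade is gripped at 18.1 mm, 75 mm from the bolt pivot. Swinging the bolt up along its arc.

jog_arm(
  motion=[
    [[-0.001, 0, -0.009, 0, 0, 0, 0.014], [-0.003, 0, -0.017, 0, 0, 0, 0.014], [-0.005, 0, -0.024, 0, 0, 0, 0.014], [-0.008, 0, -0.031, 0, 0, 0, 0.014], [-0.012, 0, -0.037, 0, 0, 0, 0.014], [-0.016, 0, -0.043, 0, 0, 0, 0.014], [-0.016, 0, -0.043, 0, 0, 0, 0.014]],
  ],
)

```text
t: 11.5
eef_pos: [0.4598, -0.1422, 0.1198]
ee_rot: [-3.139, 0.002, -2.963]
force: [-8.2, -5.0, 4.5]
width: 0.018
```

```bash
python3 plan.py -95.5 1 101.5 -91.4 1 105.6 -82.6 1 112.6 -76.1 1 116.6; python3 -c "
from h import *
zoom('side','side10',225,110,140,105)"
```

```text
t 11.50 tip foot mm [-101.7    0.8   97.8] F foot [-9.  -3.5  4.5] w 0.0180 rot in foot [-1.799e+02  1.000e-01 -1.799e+02] q [ 0.11  0.17 -0.58  0.   -0.82 -1.51]
(-95.5, 1.0, 101.5, 0) -> [-0.0062  0.0001 -0.0037] [-0.15  0.09  0.11]
(-91.4, 1.0, 105.6, 0) -> [-0.0104  0.0001 -0.0078] [-0.15  0.09  0.11]
(-82.6, 1.0, 112.6, 0) -> [-0.0192  0.0001 -0.0148] [-0.15  0.09  0.11]
(-76.1, 1.0, 116.6, 0) -> [-0.0257  0.     -0.0188] [-0.15  0.09  0.11]
side10 scale 5.714285714285714
```

View pics/side10.png

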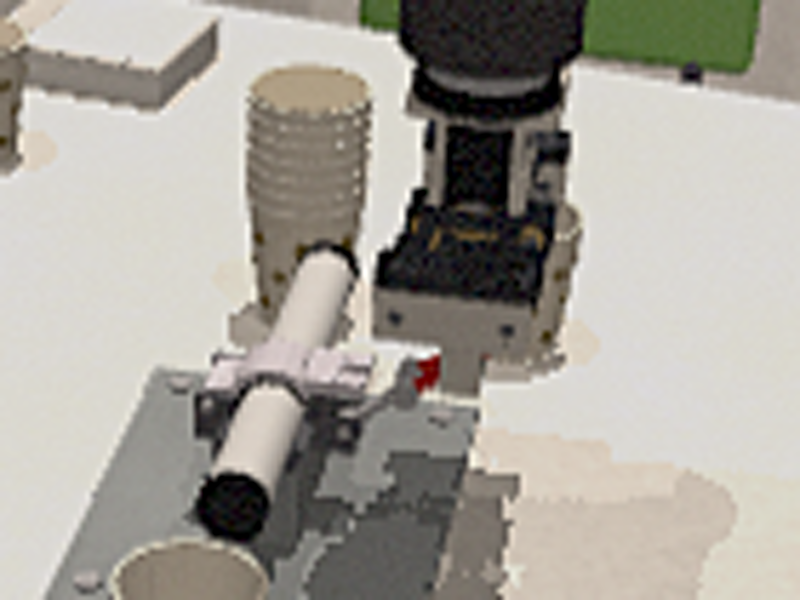

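The bolt is about halfway up and the lever is in line with it, blade near (428,372). The 10 N radial force suggests the blade sits lower between the pads than I assumed, so I'll raise the arc by 5 mm.

jog_arm(
  motion=[
    [[-0.0015, 0, -0.006, 0, 0, 0, 0.014], [-0.005, 0, -0.009, 0, 0, 0, 0.014], [-0.0076, 0, -0.0115, 0, 0, 0, 0.014], [-0.013, 0, -0.016, 0, 0, 0, 0.014], [-0.013, 0, -0.016, 0, 0, 0, 0.014]],
  ],
)

```text
t: 12.05
eef_pos: [0.4728, -0.14, 0.1365]
ee_rot: [-3.139, 0.001, -2.963]
force: [-4.7, -3.4, 7.1]
width: 0.018
```

```bash
python3 plan.py -82.6 1 118.2 -76.1 1 122.2; python3 -c "
from h import *
zoom('side','side11',225,110,140,105)"
```

```text
t 12.05 tip foot mm [-88.5   0.7 114.5] F foot [-5.2 -2.6  7.1] w 0.0180 rot in foot [-1.798e+02  1.000e-01 -1.799e+02] q [ 0.11  0.17 -0.54  0.   -0.86 -1.51]
(-82.6, 1.0, 118.2, 0) -> [-0.006   0.0002 -0.0037] [-0.18  0.08  0.13]
(-76.1, 1.0, 122.2, 0) -> [-0.0125  0.0002 -0.0077] [-0.18  0.08  0.13]
side11 scale 5.714285714285714
```

View pics/side11.png

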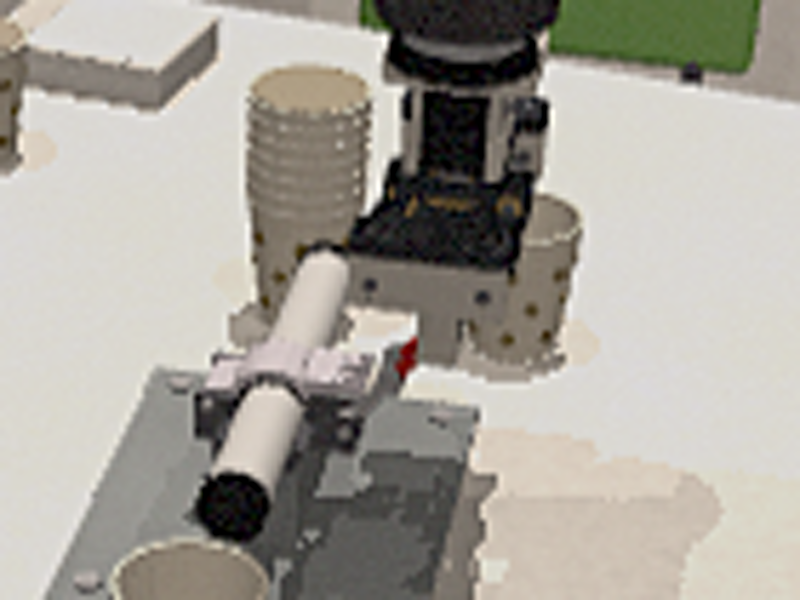

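The bolt is now at about 0.7 rad (blade near (408,358)) and still in line. Continuing to the lip.

jog_arm(
  motion=[
    [[-0.003, 0, -0.005, 0, 0, 0, 0.014], [-0.006, 0, -0.007, 0, 0, 0, 0.014], [-0.009, 0, -0.009, 0, 0, 0, 0.014], [-0.0125, 0, -0.0105, 0, 0, 0, 0.014], [-0.0125, 0, -0.0105, 0, 0, 0, 0.014]],
  ],
)

```text
t: 12.6
eef_pos: [0.4854, -0.1377, 0.1473]
ee_rot: [-3.138, 0.002, -2.963]
force: [-0.2, -2.0, 1.7]
width: 0.0177
```

```bash
python3 plan.py -70 1 125 -62 1 129; python3 -c "
from h import *
zoom('side','side12',225,110,140,105)"
```

```text
t 12.60 tip foot mm [-75.7   0.7 125.3] F foot [-0.6 -2.   1.7] w 0.0177 rot in foot [-1.798e+02  1.000e-01 -1.799e+02] q [ 0.12  0.17 -0.5   0.   -0.9  -1.51]
(-70.0, 1.0, 125.0, 0) -> [-0.0057  0.0002  0.0003] [-0.19  0.11  0.14]
(-62.0, 1.0, 129.0, 0) -> [-0.0138  0.0002 -0.0037] [-0.19  0.11  0.14]
side12 scale 5.714285714285714
```

View pics/side12.png

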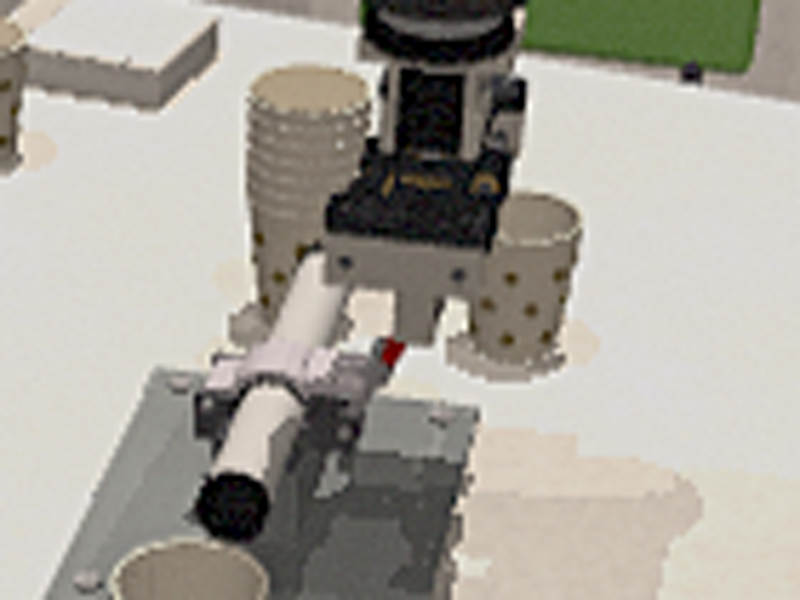

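The bolt is at about 0.5 rad, its head close to the lip, with the lever in line (blade near (390,352)). Now I force it over, watching the force.

jog_arm(
  motion=[
    [[-0.003, 0, -0.001, 0, 0, 0, 0.014], [-0.006, 0, -0.002, 0, 0, 0, 0.014], [-0.009, 0, -0.002, 0, 0, 0, 0.014], [-0.009, 0, -0.002, 0, 0, 0, 0.014]],
  ],
  newtons=12,
)

```text
t: 13.05
eef_pos: [0.4932, -0.1364, 0.1496]
ee_rot: [-3.138, -0.0, -2.963]
force: [-7.3, -3.3, 7.0]
width: 0.018
```

```bash
python3 plan.py -62 1 129
```

```text
t 13.05 tip foot mm [-67.8   0.6 127.6] F foot [-7.8 -1.9  7. ] w 0.0180 rot in foot [-179.8   -0.  -179.9] q [ 0.12  0.18 -0.48  0.   -0.91 -1.51]
(-62.0, 1.0, 129.0, 0) -> [-0.0058  0.0003 -0.0014] [-0.19 -0.01  0.14]
```

jog_arm(
  motion=[
    [[-0.0025, 0, -0.0015, 0, 0, 0, 0.014], [-0.004, 0, -0.002, 0, 0, 0, 0.014], [-0.005, 0, -0.002, 0, 0, 0, 0.014], [-0.005, 0, -0.002, 0, 0, 0, 0.014]],
  ],
)

```text
t: 13.45
eef_pos: [0.4971, -0.1357, 0.1514]
ee_rot: [-3.138, -0.003, -2.963]
force: [-6.1, -2.7, 0.8]
width: 0.0178
```

```bash
python3 plan.py -62 1 129;python3 -c "
from h import *
zoom('side','side13',225,110,140,105)"
```

```text
t 13.45 tip foot mm [-64.    0.7 129.4] F foot [-6.5 -1.5  0.8] w 0.0178 rot in foot [-179.8   -0.2 -179.9] q [ 0.12  0.19 -0.47  0.   -0.92 -1.51]
(-62.0, 1.0, 129.0, 0) -> [-0.0019  0.0002  0.0004] [-0.18 -0.16  0.13]
side13 scale 5.714285714285714
```

View pics/side13.png

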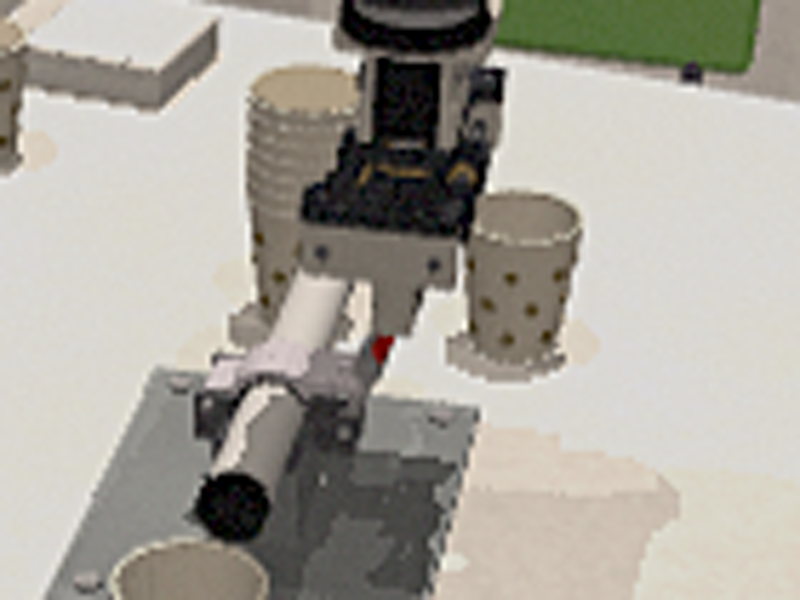

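jog_arm(
  motion=[
    [[-0.001, 0, 0.003, 0, 0, 0, 0.022], [-0.001, 0, 0.006, 0, 0, 0, 0.022], [-0.001, 0, 0.0065, 0, 0, 0, 0.014], [-0.001, 0, 0.0065, 0, 0, 0, 0.014], [-0.001, 0, 0.0065, 0, 0, 0, 0.014]],
  ],
  newtons=12,
)

```text
t: 14.0
eef_pos: [0.499, -0.1353, 0.145]
ee_rot: [-3.138, -0.001, -2.963]
force: [4.2, -0.4, -2.3]
width: 0.0219
```

```bash
python3 plan.py -62 1 123;python3 - <<'E'
from h import *
F=[.5601,-.1252,.1765]
for b in(.5,.42,.36,.3,.2,0):
    for r in(.0425,.060):
        for y in (0,.019):
            X=foot2w(F,[-.04-r*np.sin(b),y,.062+r*np.cos(b)]);print(b,r,y,((proj("side",X)[0]-[225,110]+.5)*5.714-.5).round(0),end=" ")
    print()
zoom('side','side14',225,110,140,105)
E
```

```text
t 14.00 tip foot mm [-61.9   0.7 123. ] F foot [ 4.1 -1.2 -2.3] w 0.0219 rot in foot [-1.798e+02 -1.000e-01 -1.799e+02] q [ 0.12  0.2  -0.48  0.   -0.9  -1.51]
(-62.0, 1.0, 123.0, 0) -> [ 0.0001  0.0002 -0.    ] [-0.18 -0.05  0.15]
0.5 0.0425 0 [385. 369.] 0.5 0.0425 0.019 [379. 386.] 0.5 0.06 0 [402. 346.] 0.5 0.06 0.019 [396. 363.] 
0.42 0.0425 0 [379. 366.] 0.42 0.0425 0.019 [374. 383.] 0.42 0.06 0 [394. 342.] 0.42 0.06 0.019 [388. 358.] 
0.36 0.0425 0 [375. 364.] 0.36 0.0425 0.019 [369. 381.] 0.36 0.06 0 [388. 339.] 0.36 0.06 0.019 [382. 355.] 
0.3 0.0425 0 [371. 362.] 0.3 0.0425 0.019 [365. 379.] 0.3 0.06 0 [382. 336.] 0.3 0.06 0.019 [376. 353.] 
0.2 0.0425 0 [364. 359.] 0.2 0.0425 0.019 [358. 376.] 0.2 0.06 0 [371. 332.] 0.2 0.06 0.019 [365. 349.] 
0 0.0425 0 [348. 356.] 0 0.0425 0.019 [342. 373.] 0 0.06 0 [350. 328.] 0 0.06 0.019 [344. 344.] 
side14 scale 5.714285714285714
```

View pics/side14.png

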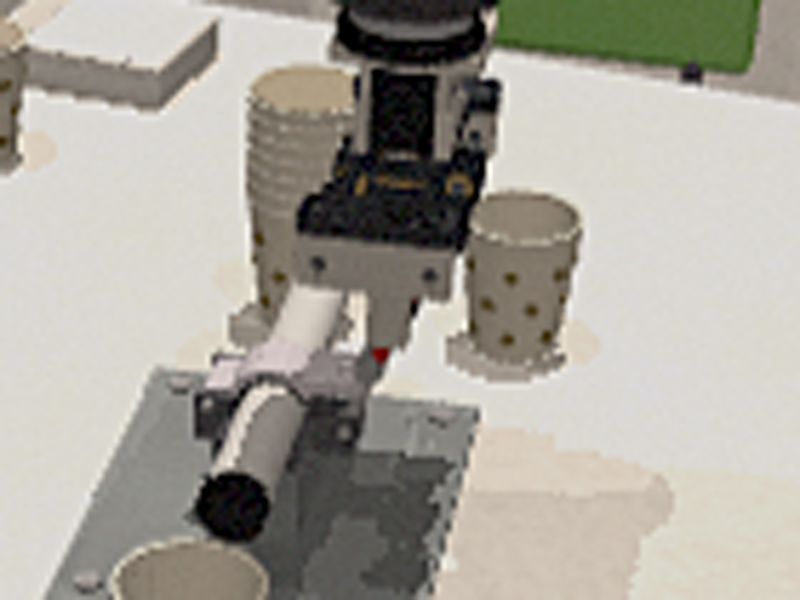

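jog_arm(
  motion=[
    [[-0.002, 0, 0, 0, 0, 0, 0.014], [-0.004, 0, -0.0005, 0, 0, 0, 0.014], [-0.006, 0, -0.001, 0, 0, 0, 0.014], [-0.006, 0, -0.001, 0, 0, 0, 0.014]],
  ],
)

```text
t: 14.45
eef_pos: [0.5044, -0.1343, 0.146]
ee_rot: [-3.139, -0.002, -2.963]
force: [-2.1, -0.3, 2.4]
width: 0.0225
```

```bash
python3 plan.py -52 1 124
```

```text
t 14.45 tip foot mm [-56.5   0.7 124. ] F foot [-2.2  0.1  2.4] w 0.0225 rot in foot [-1.798e+02 -1.000e-01 -1.799e+02] q [ 0.12  0.2  -0.46  0.   -0.91 -1.51]
(-52.0, 1.0, 124.0, 0) -> [-0.0045  0.0002 -0.0001] [-0.17 -0.13  0.13]
```

jog_arm(
  motion=[
    [[-0.004, 0, -0.0005, 0, 0, 0, 0.014], [-0.008, 0, -0.001, 0, 0, 0, 0.014], [-0.012, 0, -0.001, 0, 0, 0, 0.014], [-0.012, 0, -0.001, 0, 0, 0, 0.014]],
  ],
)

```text
t: 14.85
eef_pos: [0.5178, -0.132, 0.1476]
ee_rot: [-3.138, -0.0, -2.962]
force: [-1.2, 0.8, 5.1]
width: 0.0228
```

```bash
python3 plan.py -40 1 125;python3 -c "
from h import *
zoom('side','side15',225,110,140,105)"
```

```text
t 14.85 tip foot mm [-42.8   0.6 125.6] F foot [-1.1  1.   5.1] w 0.0228 rot in foot [-179.8   -0.  -179.8] q [ 0.12  0.22 -0.44  0.   -0.91 -1.51]
(-40.0, 1.0, 125.0, 0) -> [-0.0028  0.0003  0.0006] [-0.21 -0.02  0.17]
side15 scale 5.714285714285714
```

View pics/side15.png

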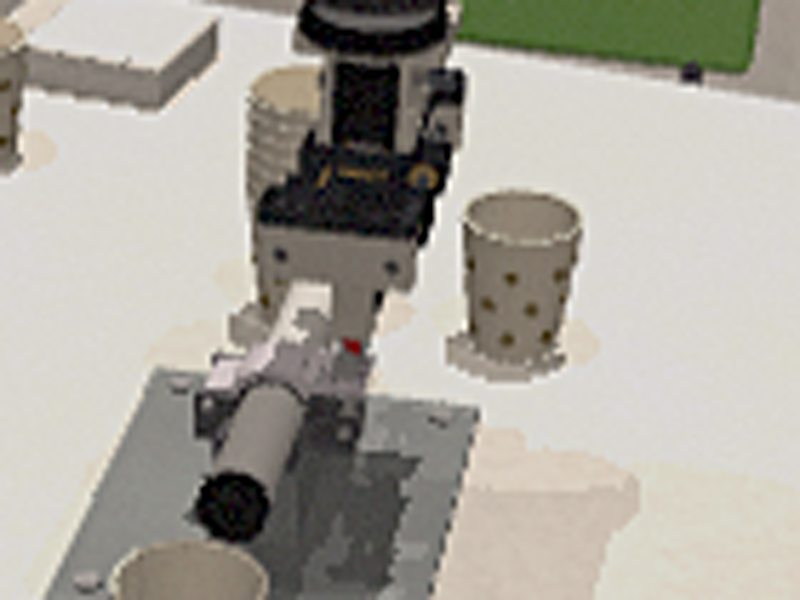

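The head is now over the lip, near (350,365), and the lever stands nearly upright. I'll push it against the home stop.

jog_arm(
  motion=[
    [[-0.002, 0, 0, 0, 0, 0, 0.014], [-0.0035, 0, 0, 0, 0, 0, 0.014], [-0.0035, 0, 0, 0, 0, 0, 0.014], [-0.0035, 0, 0, 0, 0, 0, 0.014]],
  ],
)

```text
t: 15.3
eef_pos: [0.5214, -0.1314, 0.1477]
ee_rot: [-3.138, -0.0, -2.962]
force: [-2.8, -0.4, 4.5]
width: 0.023
```

```bash
python3 plan.py -38 1 125
```

```text
t 15.30 tip foot mm [-39.2   0.6 125.7] F foot [-2.9  0.1  4.5] w 0.0230 rot in foot [-179.8   -0.  -179.8] q [ 0.12  0.22 -0.43  0.   -0.92 -1.51]
(-38.0, 1.0, 125.0, 0) -> [-0.0012  0.0003  0.0007] [-0.21 -0.01  0.17]
```

jog_arm(
  motion=[
    [[-0.002, 0, 0, 0, 0, 0, 0.014], [-0.0025, 0, 0, 0, 0, 0, 0.014], [-0.0025, 0, 0, 0, 0, 0, 0.014], [-0.0025, 0, 0, 0, 0, 0, 0.014]],
  ],
)

```text
t: 15.7
eef_pos: [0.5224, -0.1313, 0.1474]
ee_rot: [-3.138, -0.003, -2.962]
force: [-6.7, -1.1, 7.4]
width: 0.0229
```

```bash
python3 plan.py -38 1 125
```

```text
t 15.70 tip foot mm [-38.3   0.5 125.4] F foot [-6.8  0.1  7.4] w 0.0229 rot in foot [-179.8   -0.2 -179.8] q [ 0.12  0.23 -0.43  0.   -0.92 -1.52]
(-38.0, 1.0, 125.0, 0) -> [-0.0002  0.0004  0.0004] [-0.21 -0.2   0.15]
```

The push meets a stop at x = -38 mm, with force rising to 7 N, so the bolt should be home. I'll release, rise clear and check.

jog_arm(
  motion=[
    [[0, 0, 0, 0, 0, 0, 0.05], [0, 0, 0, 0, 0, 0, 0.05], [0, 0, -0.02, 0, 0, 0, 0.05], [0, 0, -0.05, 0, 0, 0, 0.05], [0.02, 0, -0.08, 0, 0, 0, 0.03], [0.045, 0, -0.08, 0, 0, 0, 0.0], [0.08, 0, -0.08, 0, 0, 0, 0.0], [0.08, 0, -0.08, 0, 0, 0, 0.0]],
  ],
)

```text
t: 16.5
eef_pos: [0.4411, -0.1454, 0.228]
ee_rot: [-3.139, -0.002, -2.963]
force: [0.6, 0.1, 0.2]
width: 0.0233
```

```bash
python3 plan.py -70 1 145;python3 -c "
from h import *
zoom('side','side16',225,110,140,105);zoom('top','top16',260,145,140,105)"
```

```text
t 16.50 tip foot mm [-120.7    1.   206. ] F foot [ 0.6 -0.   0.2] w 0.0233 rot in foot [-1.798e+02 -1.000e-01 -1.799e+02] q [ 0.11  0.02 -0.46  0.   -1.09 -1.5 ]
(-70.0, 1.0, 145.0, 0) -> [-0.0508  0.      0.0608] [-0.15 -0.14  0.11]
side16 scale 5.714285714285714
top16 scale 5.714285714285714
```

View pics/side16.png

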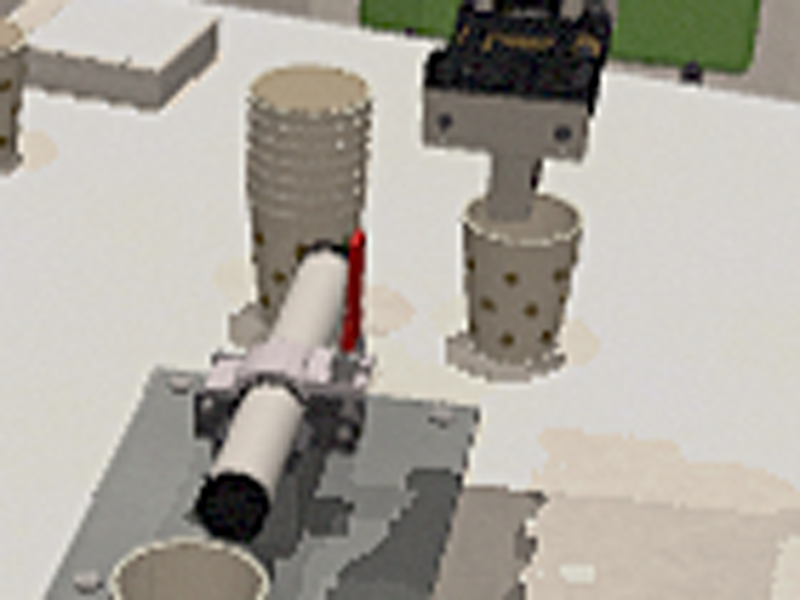

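View pics/top16.png

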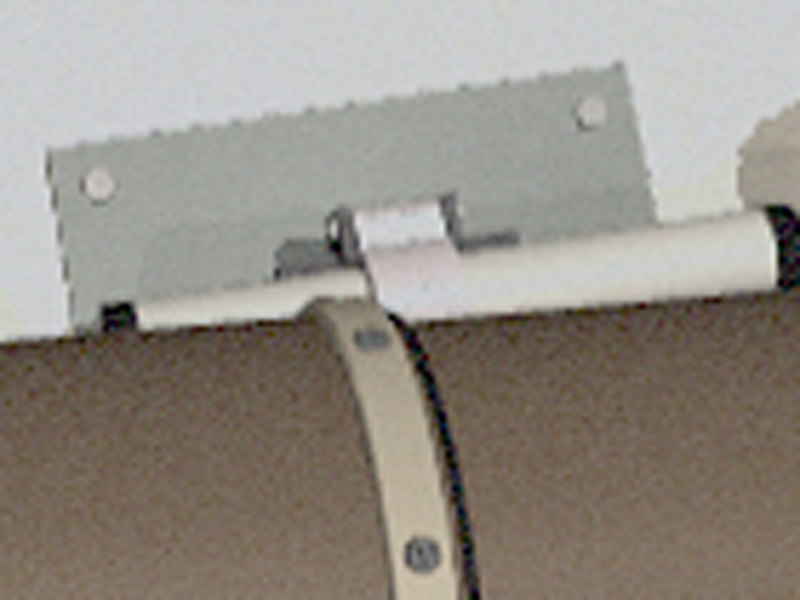

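```bash
python3 - <<'E'
from h import *
F=[.5601,-.1252,.1765]
for b in(.2,.1,.05,0):
    print(b,end=' ')
    for r in(.0425,.062,.1125):
        X=foot2w(F,[-.04-r*np.sin(b),.009,.062+r*np.cos(b)]);print(((proj("side",X)[0]-[225,110]+.5)*5.714-.5).round(0),end=" ")
    print()
E
```

```text
0.2 [361. 367.] [370. 337.] [393. 257.] 
0.1 [353. 365.] [358. 334.] [372. 251.] 
0.05 [349. 365.] [353. 333.] [362. 249.] 
0 [345. 364.] [347. 332.] [351. 248.]
```

The red lever stands upright from (348,345) to (358,235), in line with the bolt and within about 0.04 rad of home, and the plate hasn't moved. Next I push from the -x side near the blade's tip half; that presses the bolt fully home before the lever folds.

jog_arm(
  motion=[
    [[-0.01, 0, 0.04, 0, 0, 0, 0.0], [-0.035, 0, 0.056, 0, 0, 0, 0.0], [-0.055, 0, 0.056, 0, 0, 0, 0.0], [-0.057, 0, 0.056, 0, 0, 0, 0.0], [-0.057, 0, 0.056, 0, 0, 0, 0.0]],
  ],
)

```text
t: 17.1
eef_pos: [0.5012, -0.1349, 0.1714]
ee_rot: [-3.138, -0.002, -2.962]
force: [-0.3, -0.2, 0.6]
width: 0.0006
```

```bash
python3 plan.py -53 1 154;python3 -c "
from h import *
zoom('side','side17',225,110,140,105)"
```

```text
t 17.10 tip foot mm [-59.7   0.7 149.4] F foot [-0.4 -0.2  0.6] w 0.0006 rot in foot [-1.798e+02 -1.000e-01 -1.798e+02] q [ 0.12  0.17 -0.44  0.   -0.96 -1.51]
(-53.0, 1.0, 154.0, 0) -> [-0.0067  0.0002 -0.0046] [-0.21 -0.13  0.18]
side17 scale 5.714285714285714
```

View pics/side17.png

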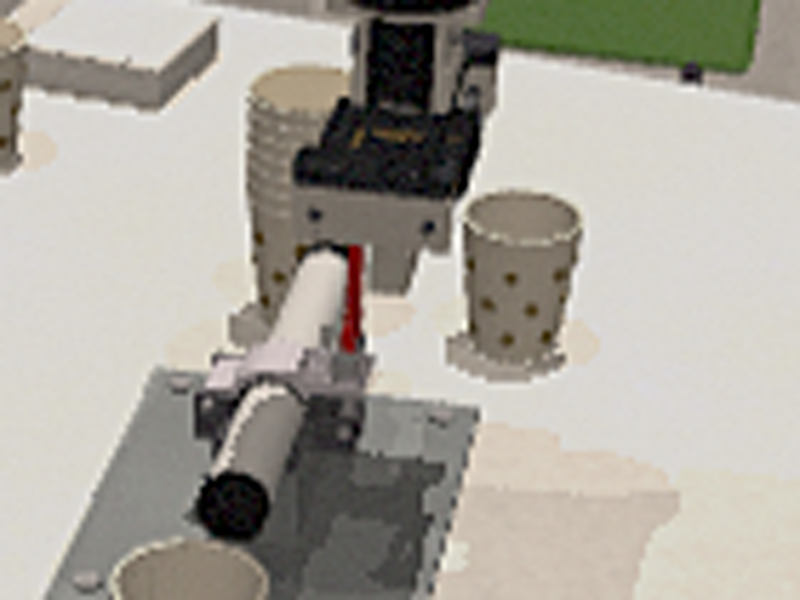

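jog_arm(
  motion=[
    [[-0.004, 0, -0.003, 0, 0, 0, 0.0], [-0.006, 0, -0.003, 0, 0, 0, 0.0], [-0.0075, 0, -0.003, 0, 0, 0, 0.0], [-0.0075, 0, -0.003, 0, 0, 0, 0.0], [-0.0075, 0, -0.003, 0, 0, 0, 0.0]],
  ],
)

```text
t: 17.65
eef_pos: [0.5073, -0.1339, 0.1747]
ee_rot: [-3.138, -0.003, -2.962]
force: [-4.4, -0.9, 3.3]
width: 0.0003
```

```bash
python3 plan.py -50 1 154
```

```text
t 17.65 tip foot mm [-53.5   0.6 152.7] F foot [-4.5 -0.1  3.3] w 0.0003 rot in foot [-179.8   -0.2 -179.8] q [ 0.12  0.18 -0.42  0.   -0.98 -1.51]
(-50.0, 1.0, 154.0, 0) -> [-0.0035  0.0003 -0.0013] [-0.2  -0.15  0.15]
```

Contact at 4.5 N, which is 0.4 N m on the bolt and enough to hold it home. Now I fold the lever.

jog_arm(
  motion=[
    [[-0.002, 0, -0.0005, 0, 0, 0, 0.0], [-0.008, 0, -0.001, 0, 0, 0, 0.0], [-0.0155, 0, 0, 0, 0, 0, 0.0], [-0.0225, 0, 0.002, 0, 0, 0, 0.0], [-0.0295, 0, 0.005, 0, 0, 0, 0.0], [-0.0355, 0, 0.009, 0, 0, 0, 0.0], [-0.041, 0, 0.0145, 0, 0, 0, 0.0], [-0.041, 0, 0.0145, 0, 0, 0, 0.0]],
  ],
)

```text
t: 18.45
eef_pos: [0.5476, -0.1267, 0.1596]
ee_rot: [-3.138, -0.004, -2.962]
force: [-3.4, -0.6, 2.4]
width: 0.0006
```

```bash
python3 plan.py -8 1 132.5 -4 1 125.9 -1 1 116.5 0.5 1 110;python3 -c "
from h import *
zoom('side','side18',225,110,140,105)"
```

```text
t 18.45 tip foot mm [-12.7   0.7 137.6] F foot [-3.4 -0.   2.4] w 0.0006 rot in foot [-179.8   -0.2 -179.8] q [ 0.12  0.25 -0.36  0.   -0.96 -1.52]
(-8.0, 1.0, 132.5, 0) -> [-0.0046  0.0003  0.0051] [-0.21 -0.24  0.15]
(-4.0, 1.0, 125.9, 0) -> [-0.0087  0.0003  0.0117] [-0.21 -0.24  0.15]
(-1.0, 1.0, 116.5, 0) -> [-0.0117  0.0003  0.0211] [-0.21 -0.24  0.15]
(0.5, 1.0, 110.0, 0) -> [-0.0132  0.0003  0.0276] [-0.21 -0.24  0.15]
side18 scale 5.714285714285714
```

View pics/side18.png

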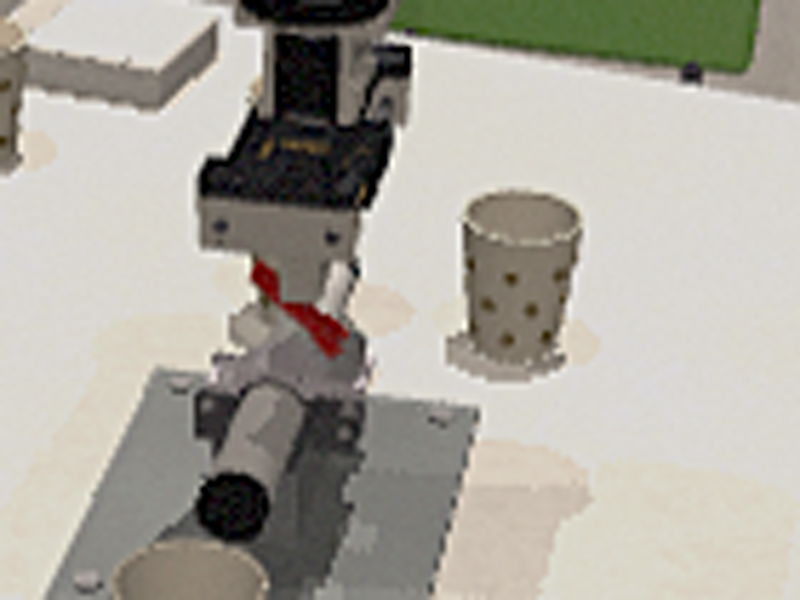

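The lever is folding, about 0.9 rad in, from (340,350) to (262,265). The bolt is still home. Continuing down.

jog_arm(
  motion=[
    [[-0.005, 0, 0.005, 0, 0, 0, 0.0], [-0.009, 0, 0.0115, 0, 0, 0, 0.0], [-0.011, 0, 0.0165, 0, 0, 0, 0.0], [-0.012, 0, 0.021, 0, 0, 0, 0.0], [-0.013, 0, 0.025, 0, 0, 0, 0.0], [-0.013, 0, 0.0275, 0, 0, 0, 0.0], [-0.013, 0, 0.0275, 0, 0, 0, 0.0]],
  ],
)

```text
t: 19.2
eef_pos: [0.5601, -0.1245, 0.1328]
ee_rot: [-3.138, -0.003, -2.962]
force: [-4.7, -0.3, 5.6]
width: 0.0006
```

```bash
python3 plan.py 2 1 108.5
```

```text
t 19.20 tip foot mm [1.000e-01 6.000e-01 1.108e+02] F foot [-4.7  0.5  5.6] w 0.0006 rot in foot [-179.8   -0.2 -179.8] q [ 0.12  0.3  -0.37  0.   -0.91 -1.52]
(2.0, 1.0, 108.5, 0) -> [-0.0018  0.0003  0.0023] [-0.21 -0.18  0.16]
```

jog_arm(
  motion=[
    [[0, 0, 0.0015, 0, 0, 0, 0.0], [0, 0, 0.003, 0, 0, 0, 0.0], [0, 0, 0.0035, 0, 0, 0, 0.0], [0, 0, 0.0035, 0, 0, 0, 0.0]],
  ],
)

```text
t: 19.6
eef_pos: [0.5604, -0.1245, 0.1305]
ee_rot: [-3.138, -0.002, -2.962]
force: [-5.1, 0.6, 7.5]
width: 0.0001
```

```bash
python3 plan.py 2 1 108.5;python3 -c "
from h import *
zoom('side','side19',225,110,140,105)"
```

```text
t 19.60 tip foot mm [  0.4   0.6 108.5] F foot [-4.9  1.5  7.5] w 0.0001 rot in foot [-1.798e+02 -1.000e-01 -1.798e+02] q [ 0.12  0.3  -0.37  0.01 -0.9  -1.52]
(2.0, 1.0, 108.5, 0) -> [-0.0015  0.0003 -0.    ] [-0.22 -0.1   0.18]
side19 scale 5.714285714285714
```

View pics/side19.png

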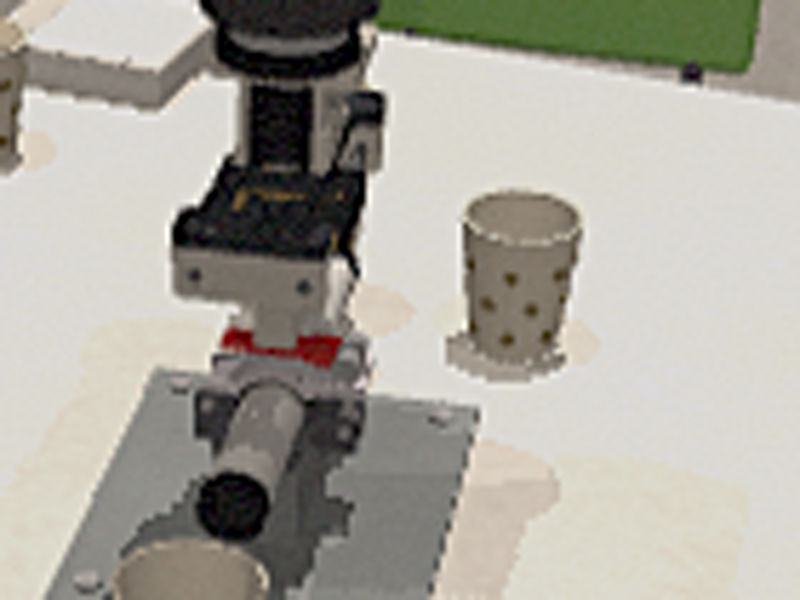

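The lever lies nearly flat (red at (240,345) to (335,350)), with the tip at 108.5 mm and 7.5 N. I'll press on to the hard stop.

jog_arm(
  motion=[
    [[0, 0, 0.001, 0, 0, 0, 0.0], [0, 0, 0.002, 0, 0, 0, 0.0], [0, 0, 0.002, 0, 0, 0, 0.0], [0, 0, 0.002, 0, 0, 0, 0.0]],
  ],
)

```text
t: 20.05
eef_pos: [0.5606, -0.1244, 0.1298]
ee_rot: [-3.137, -0.0, -2.962]
force: [-5.9, 1.8, 10.3]
width: 0.0001
```

```bash
python3 plan.py 2 1 108.5
```

```text
t 20.05 tip foot mm [  0.6   0.6 107.8] F foot [-5.5  2.8 10.3] w 0.0001 rot in foot [-179.8   -0.  -179.8] q [ 0.12  0.3  -0.37  0.01 -0.9  -1.52]
(2.0, 1.0, 108.5, 0) -> [-0.0014  0.0003 -0.0007] [-0.24 -0.03  0.19]
```

jog_arm(
  motion=[
    [[0, 0, 0.0015, 0, 0, 0, 0.0], [0, 0, 0.0025, 0, 0, 0, 0.0], [0, 0, 0.0025, 0, 0, 0, 0.0], [0, 0, 0.0025, 0, 0, 0, 0.0]],
  ],
)

```text
t: 20.45
eef_pos: [0.5607, -0.1245, 0.129]
ee_rot: [-3.137, 0.001, -2.961]
force: [-8.7, 0.8, 14.1]
width: 0.0003
```

```bash
python3 plan.py 2 1 108.5
```

```text
t 20.45 tip foot mm [  0.7   0.5 107. ] F foot [-8.5  2.3 14.1] w 0.0003 rot in foot [-179.7    0.  -179.8] q [ 0.13  0.3  -0.37  0.01 -0.9  -1.52]
(2.0, 1.0, 108.5, 0) -> [-0.0013  0.0004 -0.0015] [-0.26  0.04  0.22]
```

jog_arm(
  motion=[
    [[0.0005, 0, 0.002, 0, 0, 0, 0.0], [0.0005, 0, 0.0025, 0, 0, 0, 0.0], [0.0005, 0, 0.0025, 0, 0, 0, 0.0]],
  ],
)

```text
t: 20.75
eef_pos: [0.5607, -0.1245, 0.1289]
ee_rot: [-3.136, 0.003, -2.961]
force: [-8.3, 2.2, 18.1]
width: 0.0007
```

```bash
python3 plan.py 2 1 108.5
```

```text
t 20.75 tip foot mm [  0.8   0.4 106.9] F foot [-7.8  3.6 18.1] w 0.0007 rot in foot [-179.7    0.2 -179.7] q [ 0.13  0.3  -0.38  0.01 -0.89 -1.52]
(2.0, 1.0, 108.5, 0) -> [-0.0013  0.0004 -0.0016] [-0.3   0.17  0.26]
```

That's the hard stop: only 0.1 mm more travel for 4 N. I'll lift clear, retreat and inspect.

jog_arm(
  motion=[
    [[0, 0, -0.02, 0, 0, 0, 0.0], [0, 0, -0.06, 0, 0, 0, 0.0], [0, 0, -0.1, 0, 0, 0, 0.0], [0.05, 0, -0.13, 0, 0, 0, 0.0], [0.1, 0, -0.13, 0, 0, 0, 0.0], [0.15, 0, -0.13, 0, 0, 0, 0.0], [0.15, 0, -0.13, 0, 0, 0, 0.0]],
  ],
)

```text
t: 21.45
eef_pos: [0.4091, -0.1512, 0.2594]
ee_rot: [-3.137, 0.007, -2.961]
force: [1.1, -1.2, 1.0]
width: 0.0006
```

```bash
python3 plan.py 2 1 108.5;python3 -c "
from h import *
zoom('side','side20',225,110,140,105);zoom('top','top20',205,120,240,180)"
```

```text
t 21.45 tip foot mm [-153.1    0.8  237.4] F foot [ 0.9 -1.4  1. ] w 0.0006 rot in foot [-179.7    0.4 -179.8] q [ 0.1  -0.06 -0.47  0.   -1.15 -1.5 ]
(2.0, 1.0, 108.5, 0) -> [-1.543e-01  1.000e-04  1.300e-01] [-0.26  0.4   0.21]
side20 scale 5.714285714285714
top20 scale 3.3333333333333335
```

View pics/side20.png

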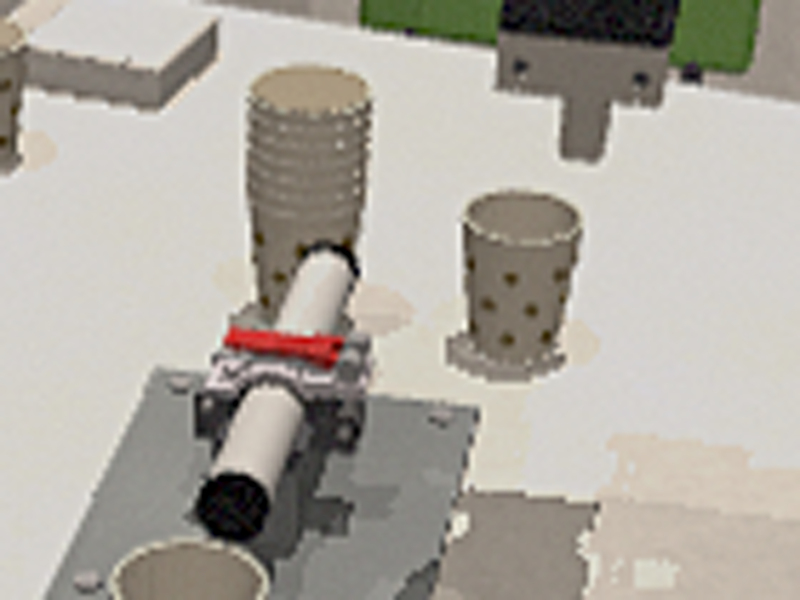

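View pics/top20.png

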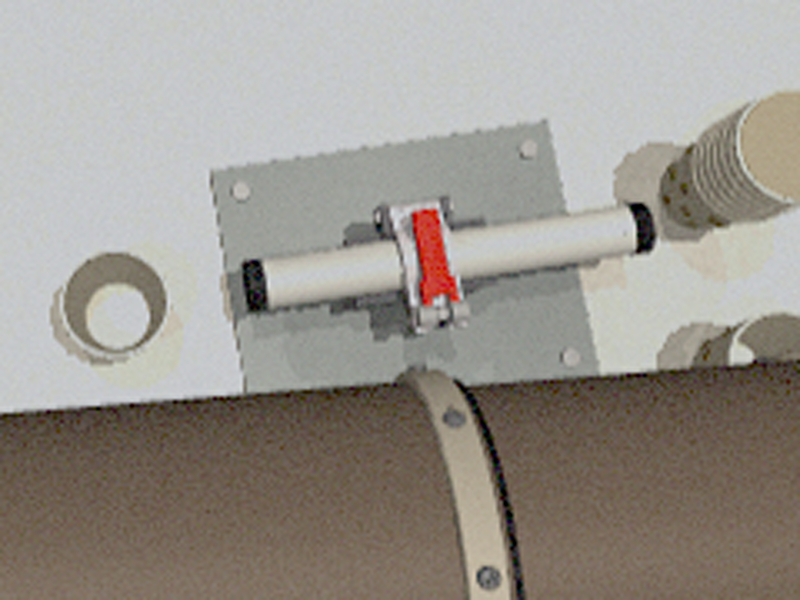

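```bash
python3 - <<'E'
from h import *
F=[.5601,-.1252,.1765]
for a in(1.57,1.5,1.4,1.3):
    print(a,end=' ')
    for r in(.015,.07):
        X=foot2w(F,[-.04+r*np.sin(a),.009,.1045+r*np.cos(a)]);print(((proj("side",X)[0]-[225,110]+.5)*5.714-.5).round(0),end=" ")
    print()
corn=np.array([[.1,.13,.006],[.1,-.13,.006]])
print((proj("top",foot2w(F,corn))-[205,120]+.5)*3.333-.5)
a=cv2.imread("pics/top0.png")[150:195,265:310].astype(int);b=optics.grab_frame("top")[150:195,265:310,::-1].astype(int);print("diff left corner",abs(a-b).mean(),abs(a-b).max())
E
```

```text
1.57 [318. 361.] [219. 349.] 
1.5 [318. 359.] [219. 341.] 
1.4 [319. 357.] [221. 330.] 
1.3 [319. 354.] [224. 319.] 
[[210.5832578  170.28148143]
 [548.53592376 120.67489003]]
diff left corner 20.646748971193414 58
```

```bash
python3 -c "
from station import arm
arm.job_done(); s=arm.get_state(); print(s['t'],s['force'])"
```

```text
the job is handed in; nothing more can be done
the job is handed in; nothing more can be done
```

The coupler is closed on the tube, the bolt is home and the red lever is locked flat. I handed the job in at about 21.5 s of the 72 s allowed. The joint angles could not be read directly, so these results rest on camera and force readings.

**What I did**
- **Hinged half:** The first push at the lug failed because the closed fingers slipped through its slot and nothing moved. With the fingers 18 mm apart the half swung over, and I pressed the lug with 16–19 N while the bolt still lay out. I estimate this squeezed the rubber enough, but I did not measure the cap angle.
- **Bolt:** I gripped the lever and swung the bolt up. My first grip caught the lever's wide root and had to be redone. I forced the head over the lip with about 7–8 N until it met the home stop.
- **Lever:** I folded it down until it met its hard stop at up to 18 N, above the 7–9 N you gave for locking but under the 25 N limit.

**Last checks**
- **Lever:** Its slope in the side view matches flat (1.57 rad), and it stayed there after I let go.
- **Bolt:** Before folding it looked about 0.04 rad from upright, which is at the camera's limit. I then pressed it at 4.5 N towards its stop.
- **Foot plate and cups:** The two plate corners I compared matched their starting position to within a pixel (about 2 mm). The cups stand as before.
- **Tube:** By eye it lies in its shell; I did not measure its position at the end.
- **Inconclusive check:** A raw before/after image comparison at a plate corner differed, probably because the arm's shadow had moved.
- **Robot:** It stood clear of everything, with no contact force beyond sensor noise.

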